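# Turn the parts carousel and load the heat sink into the comb nest

### The job

Turn the blue parts carousel (its black posts are there to turn it by) until the aluminium heat sink comes out from under the clear cover and its pocket squarely faces the red pointer, then lift the heat sink out. Set it gently, fins down, into the orange comb nest so that its fins slide between the comb's fins until it is fully down, central on the comb both ways, and let go. Leave the other parts in their pockets and do not disturb the tape measure and the green tin.

Things in the scene. Friction and masses are not known exactly. Their poses are not given: they have to be found in the camera images.
- axis (a point): Carousel's upright turning axis at the top face of the blue round deck (radius 143 mm), 24 mm above the bench. This frame is fixed: its -x axis points to the red pointer and the cover's opening. The deck turns either way without stops in reach, under light friction (1 N at a post), and stays where left; pockets and posts turn with it.
- window (a point): Fixed point over the carousel where a pocket that squarely faces the pointer has its centre: 80 mm from the axis along the -x axis of point axis, 57 mm above the bench (mid-height of a heat sink standing there).
- pocket0 (a point): Floor centre of the pocket that holds the heat sink, on the turning deck, 80 mm from the axis, 36 mm above the bench, 12 mm above the deck. Each of four pockets, 90 degrees apart, is a grey pad 40 mm long tangentially, open at its ends, between two 6 mm high rails 50 mm apart radially; the heat sink overhangs the pad by 5 mm at each end.
- pocket1 (a point): Centre of the floor of the pocket with the bronze bush, like pocket0.
- pocket2 (a point): Centre of the floor of the pocket with the ball bearing, like pocket0.
- pocket3 (a point): Centre of the floor of the pocket with the hex nut, like pocket0.
- heat_sink_mid (a point): Centre, half-way up, of the loose aluminium heat sink: 43 (x) by 50 (y) by 42 mm high, 130 g, z up. A 10 mm flat base on top and five fins below, 3 mm thick, 32 mm deep, at x = 0, +-10, +-20 mm, running 50 mm along y. In the pocket the fins run tangentially; the two flat end faces, 50 mm apart along y, are free to be gripped.
- nest_floor (a point): Centre of the floor between the fins of the fixed orange comb nest, 26 mm above the bench. Six comb fins, 3 mm thick, 22 mm above this floor, at x = +-5, +-15, +-25 mm, 40 mm long along y; gaps 7 mm. Fully down, the heat sink's fins stand on this floor, its y axis along the nest's y axis (either way round), its centre 21 mm above this point.
- bush_mid (a point): Centre of the loose bronze bush (40 mm diameter, 45 mm high), upright in pocket1; stays there.
- bearing_mid (a point): Centre of the loose ball bearing (47 mm diameter, 14 mm high), flat in pocket2; stays there.
- nut_mid (a point): Centre of the loose large steel hex nut (36x41x19 mm), flat in pocket3; stays there.
- tape_measure_mid (a point): Centre of the loose yellow tape measure (34x78x60 mm), a bystander on the bench.
- grease_tin_mid (a point): Centre of the loose round green tin (70 mm diameter, 64 mm high), a bystander on the bench.
- heat_sink: The heat sink itself; its origin is the centre of its underside, 21 mm below heat_sink_mid, same axes.
- nest: The comb nest; origin at the centre of its underside on the bench, 26 mm below nest_floor, same axes. Orange block 62 mm (x) by 40 mm (y) on a dark steel plate 110 by 100 by 10 mm, with four screw heads 4 mm high at its corners.
- post0 (a point): On one of four identical upright black round posts (14 mm diameter) on the turning deck, 130 mm from the axis, 45 degrees from the pockets beside it. Point 72 mm above the bench, a good height to grip; post top at 93 mm. Pinch it tangentially from above (a finger opened inward would meet the cover) and lead it along its circle about the axis.
- post1 (a point): On one of four identical upright black round posts (14 mm diameter) on the turning deck, 130 mm from the axis, 45 degrees from the pockets beside it. Point 72 mm above the bench, a good height to grip; post top at 93 mm. Pinch it tangentially from above (a finger opened inward would meet the cover) and lead it along its circle about the axis.
- post2 (a point): On one of four identical upright black round posts (14 mm diameter) on the turning deck, 130 mm from the axis, 45 degrees from the pockets beside it. Point 72 mm above the bench, a good height to grip; post top at 93 mm. Pinch it tangentially from above (a finger opened inward would meet the cover) and lead it along its circle about the axis.
- post3 (a point): On one of four identical upright black round posts (14 mm diameter) on the turning deck, 130 mm from the axis, 45 degrees from the pockets beside it. Point 72 mm above the bench, a good height to grip; post top at 93 mm. Pinch it tangentially from above (a finger opened inward would meet the cover) and lead it along its circle about the axis.
- carousel: The carousel's fixed foot; origin on the axis at bench height, axes as point axis. It carries the flat clear cover, 86 to 90 mm above the bench, radius 107 mm, cut off straight 30 mm in front (-x) of the axis, so only a pocket near the pointer is open above; the spindle nut ends at 99 mm. The red pointer block lies 155 mm in front of the axis and is 20 mm high.
Mind the look-alikes: they are no part of the job. What is shaped like the part that bears nut_mid but brown is not meant.

How it is judged:
By the outcome, as a careful person would: the job done as asked, in the order asked, and still so for the second after the job is handed in, with the robot touching nothing.
It also fails if it takes over 72 s, if anything falls off the work surface, if the arm or the gripper's body presses on something with over 40 N, if the wrist force passes 120 N, or if a joint passes its speed limit or range.

### The arm

A 6-joint arm with a two-finger parallel gripper is mounted at the origin on a cart in front of the work surface, level with it; the furniture and walls round the work are solid. World frame = base frame: x ahead of the robot, y to its left, z up, the work surface at z = 0. Lengths are in mm, angles in rad, forces in N, time in s.
With the tool pointing down it reaches from about 325 to 775 mm from the base axis. Payload 9.3 kg.
Tool frame: the origin (TCP) lies midway between the tips of the shut fingers; the grasp point (between the pads) lies 19 mm behind it; z points along the fingers, x is the direction in which the jaws open and shut, and the axes are right-handed (so a half turn about z gives the same grasp; the last joint's range is limited). The gripper opens to 85 mm and grips with 20 to 120 N. Pads are 22 mm wide; open, the fingers measure 114 mm over their backs; the gripper's body (76 mm by 85 mm) begins 54 mm behind the grasp point. The pads swing forward as they close: fully open they stand 13 mm farther back than shut.
Start: joints at [-1.495, 0.259, 0.021, 1.334, 0, 1.418], TCP at [124.738, -535.665, 231.279] pointing down, gripper open.
Joint ranges: [-3.04, 3.04], [-0.91, 1.82], [-1.04, 1.36], [-1.92, 1.95], [-1.52, 1.45], [-3.14, 3.14]. Speed limits (rad/s): [2.22, 2.22, 2.79, 3.14, 3.14, 3.14].

### API

Orientations are given as a unit quaternion [x, y, z, w].
In Python, from rig import ctrl gives the robot as it stands.
- The arm moves only by the tool send_rows, never from a script. Its argument "commands" is a list of rows, each a list of 3 entries, a list of its own where there are three numbers: the shift along the tool's x, y, z in mm, then the turn about the tool's z in rad, then the finger opening in mm, from 0 to 85.4. In form: [[[dx, dy, dz], roll, jaw], ...]. A call has exactly 5 rows; each row is the pose to reach, as a shift and turn from the pose commanded when the call began, along the tool's axes at that moment; what a row does not reach only later rows make up. A row lasts 1/8 s, in which the tool goes at most 62.5 mm and 10.7 degrees, less where a joint would pass 70% of its speed; a pose out of reach is approached as far as the arm can. A call with a gripper value outside its range is refused whole. The fingers move at their own pace and stop on an object; the grip force is fixed at half the most. Time passes only in rows, so rows that repeat a pose let the fingers close, or fill a call up. It gives the time, the measured TCP pose, the force and the opening at its end, in the units of the state.
- ctrl.get_state(): the state, without advancing time (a new reading comes with each control period).
- ctrl.capture(name): name is "side" or "top"; returns the picture (420x560x3 uint8, red, green, blue); there is no depth.
- ctrl.camera_info(name): a dict with "camera_matrix" (3x3 intrinsics, pixels), "R" (3x3) and "t" (3): a world point X has camera coordinates R X + t. Camera axes: x right, y down, z forward; pixel columns grow to the right and rows downward; lengths in mm; the calibration is good to about 2 mm. A picture is of the moment at which its call begins. camera_info takes no time and is no camera call.
- ctrl.hand_in(): hands the job in, once; it reports no verdict.
The state is a dict: "t": time; "joints": joint angles; "joint_vel": joint speeds; "joint_efforts": joint torques, N m; "ee_pos": TCP position; "tool_rot": TCP orientation; "ft_force": force on the tool from outside, world axes, zero at the start; "ft_torque": the same for the moment, N m; "width": opening from 0.0 (shut) to 1.0 (fully open).
Only numpy, scipy, OpenCV 4.12 (cv2) and the standard library are available. Lean on these libraries where they do the work, as an engineer would, in place of code of your own. Each camera call takes 0.05 s, during which the arm holds its last target.

## Working session

There is one attempt and no reset: what is moved stays moved. The work goes in short steps, Python scripts to look and compute and a tool call to move; the robot and the scene stay as the last step left them, time stands still between calls to the robot, and variables do not carry over. Pictures are saved under pics/ and viewed, and the job is handed in when it is done.

Besides the shell and the picture viewer there is one more tool, called after "Request:" as name(argument=value, ...), one argument or row to a line, values as JSON. send_rows: Moves the arm, as the interface text tells. Its arguments: {"type":"object","properties":{"commands":{"type":"array","items":{"type":"array"}}},"required":["commands"]}

```bash
ls; mkdir -p pics
python3 - <<'E'
from rig import ctrl
import cv2,numpy as np
s=ctrl.get_state();print(s)
for n in("side","top"):
    im=ctrl.capture(n);cv2.imwrite(f"pics/{n}0.png",im[:,:,::-1])
    c=ctrl.camera_info(n);print(n,c, -np.array(c["R"]).T@np.array(c["t"]))
E
```

```text
pics
{'t': 0.0, 'joints': array([-1.49458183e+00,  2.59192991e-01,  2.07557055e-02,  1.33370726e+00,
        8.89439049e-07,  1.41822641e+00]), 'joint_vel': array([-0.00102074,  0.00173119,  0.00120884, -0.00248557, -0.00020777,
        0.00086113]), 'joint_efforts': array([-7.97551934e-05, -5.55637121e+01,  3.44533181e+01,  1.37209773e-02,
       -1.99897231e-04,  1.97481643e-05]), 'ee_pos': array([ 124.72635969, -535.3773944 ,  230.66335554]), 'tool_rot': array([ 7.83196404e-01, -6.21774025e-01, -4.57800075e-04, -4.94815835e-04]), 'ft_force': array([-1.26634803, -0.78281412,  0.44162103]), 'ft_torque': array([0.06474184, 0.03468615, 0.01425693]), 'width': 0.9976781751762422}
side {'camera_matrix': array([[461.79305486,   0.        , 283.28826272],
       [  0.        , 461.79305486, 212.29776573],
       [  0.        ,   0.        ,   1.        ]]), 'R': array([[ 0.99169402, -0.12665249, -0.022408  ],
       [-0.07868709, -0.4596101 , -0.88462811],
       [ 0.10174141,  0.87904363, -0.46575851]]), 't': array([-593.5138164 ,  109.89604883, 1087.64025593])} [ 486.57345058 -980.74390417  590.49537658]
top {'camera_matrix': array([[406.04242768,   0.        , 279.97538616],
       [  0.        , 406.04242768, 204.8736783 ],
       [  0.        ,   0.        ,   1.        ]]), 'R': array([[-0.00352254, -0.99999256,  0.00156922],
       [-0.99130078,  0.00328545, -0.13157495],
       [ 0.13156882, -0.00201905, -0.99130498]]), 't': array([ -55.58092286,  576.51399928, 1184.26388632])} [ 415.49079385  -55.08353377 1249.9087116 ]
```

View pics/side0.png

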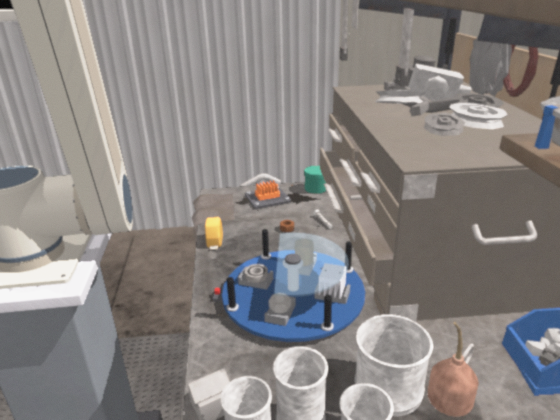

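View pics/top0.png

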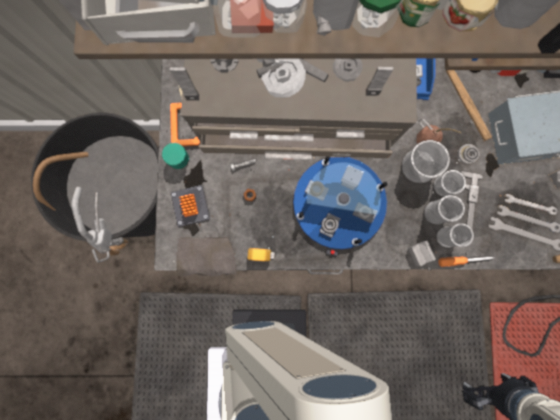

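```bash
cat > h.py <<'E'
import numpy as np,cv2
from rig import ctrl
def cam(n):
    c=ctrl.camera_info(n);return np.array(c["camera_matrix"]),np.array(c["R"]),np.array(c["t"])
def ray(n,u,v):
    K,R,t=cam(n);d=R.T@np.linalg.solve(K,[u,v,1.]);return -R.T@t,d/np.linalg.norm(d)
def onz(n,u,v,z):
    o,d=ray(n,u,v);return o+d*(z-o[2])/d[2]
def proj(n,X):
    K,R,t=cam(n);p=K@(R@np.asarray(X,float)+t);return p[:2]/p[2]
def two(a,b):
    o1,d1=ray("side",*a);o2,d2=ray("top",*b)
    A=np.stack([d1,-d2],1);s=np.linalg.lstsq(A,o2-o1,rcond=None)[0]
    p,q=o1+s[0]*d1,o2+s[1]*d2;return (p+q)/2,np.linalg.norm(p-q)
def crop(src,x0,y0,x1,y1,k,out):
    im=cv2.imread(src) if isinstance(src,str) else src
    cv2.imwrite(out,cv2.resize(im[y0:y1,x0:x1],None,fx=k,fy=k,interpolation=cv2.INTER_CUBIC))
E
python3 - <<'E'
from h import *
crop("pics/top0.png",285,145,400,260,5,"pics/tc.png")
crop("pics/side0.png",200,220,380,340,4,"pics/sc.png")
crop("pics/top0.png",150,140,290,270,5,"pics/tn.png")
crop("pics/side0.png",190,150,350,250,5,"pics/sn.png")
E
```

```text
(no output)
```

View pics/tc.png

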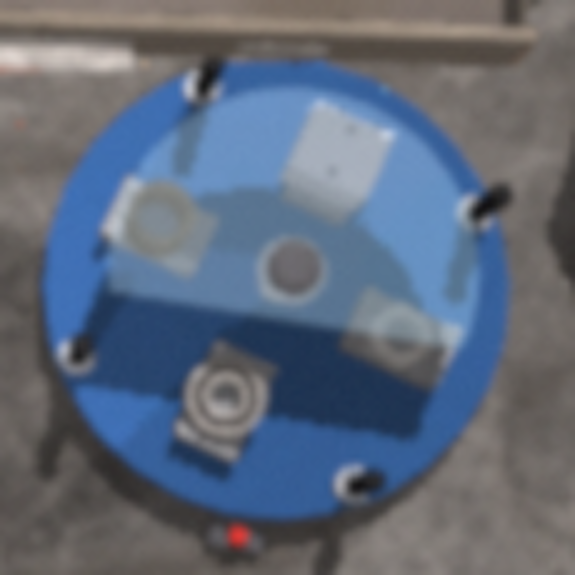

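View pics/sc.png

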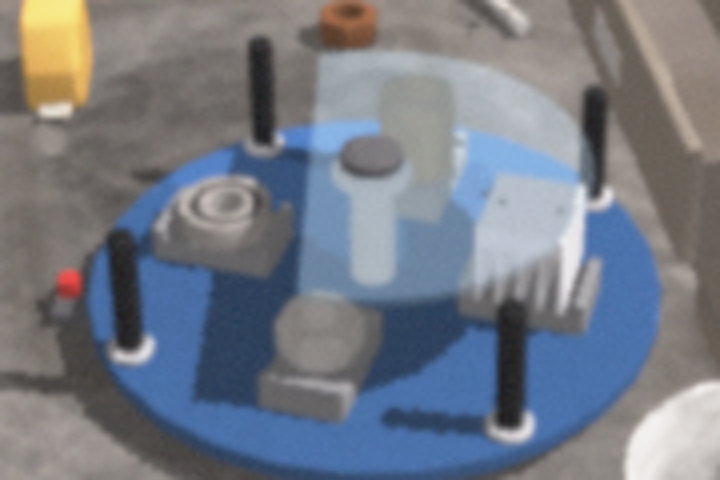

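View pics/tn.png

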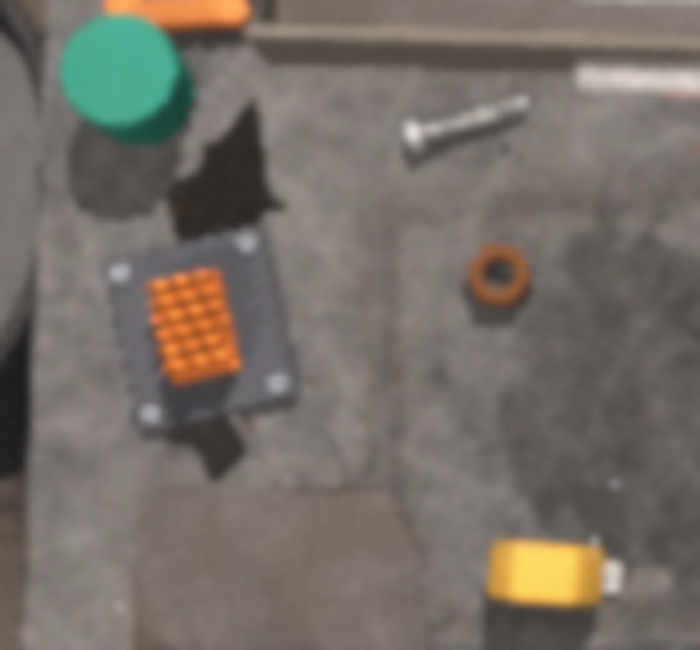

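View pics/sn.png

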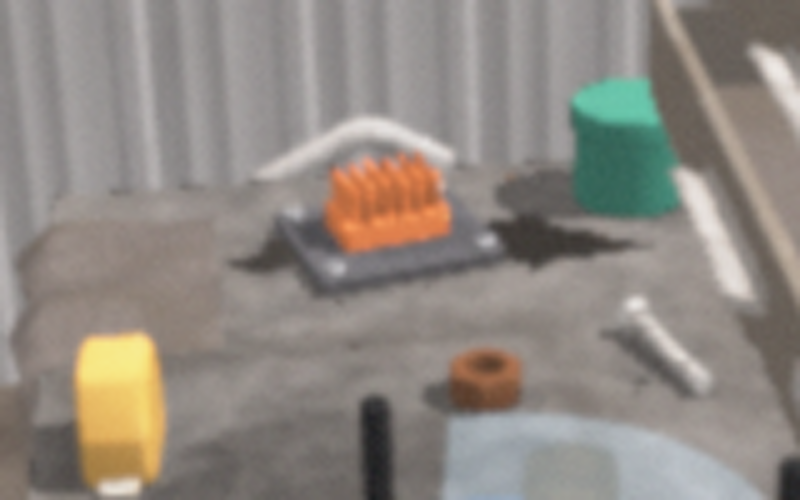

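```bash
cat > m.py <<'E'
from h import *
def blue(im):
    h=cv2.cvtColor(im,cv2.COLOR_BGR2HSV);return cv2.inRange(h,(100,90,50),(125,255,255))
E
python3 - <<'E'
from m import *
im=cv2.imread("pics/top0.png")
m=blue(im);m[:,:270]=0;m[:,400:]=0;m[:150]=0;m[260:]=0
m=cv2.morphologyEx(m,cv2.MORPH_CLOSE,np.ones((5,5)))
c=max(cv2.findContours(m,0,cv2.CHAIN_APPROX_NONE)[0],key=cv2.contourArea)
c=cv2.convexHull(c)[:,0]
P=np.array([onz("top",u,v,24) for u,v in c.astype(float)])[:,:2]
A=np.c_[2*P,np.ones(len(P))];s=np.linalg.lstsq(A,(P**2).sum(1),rcond=None)[0]
r=np.sqrt(s[2]+s[0]**2+s[1]**2);print("axis top",s[:2],r,np.abs(np.linalg.norm(P-s[:2],axis=1)-r).max())
for it in range(3):
    k=np.abs(np.linalg.norm(P-s[:2],axis=1)-r)<2.5;Q=P[k];A=np.c_[2*Q,np.ones(len(Q))];s=np.linalg.lstsq(A,(Q**2).sum(1),rcond=None)[0];r=np.sqrt(s[2]+s[0]**2+s[1]**2)
print(s[:2],r,k.sum(),len(k)); ax=s[:2]
im2=cv2.imread("pics/side0.png");m=blue(im2);m[:,:205]=0;m[:,380:]=0;m[:225]=0;m[335:]=0
m=cv2.morphologyEx(m,cv2.MORPH_CLOSE,np.ones((5,5)))
c=max(cv2.findContours(m,0,cv2.CHAIN_APPROX_NONE)[0],key=cv2.contourArea);c=cv2.convexHull(c)[:,0]
P=np.array([onz("side",u,v,24) for u,v in c.astype(float)])[:,:2]
A=np.c_[2*P,np.ones(len(P))];s=np.linalg.lstsq(A,(P**2).sum(1),rcond=None)[0];r=np.sqrt(s[2]+s[0]**2+s[1]**2)
for it in range(5):
    k=np.abs(np.linalg.norm(P-s[:2],axis=1)-r)<3;Q=P[k];A=np.c_[2*Q,np.ones(len(Q))];s=np.linalg.lstsq(A,(Q**2).sum(1),rcond=None)[0];r=np.sqrt(s[2]+s[0]**2+s[1]**2)
print("side",s[:2],r,k.sum(),len(k))
def red(n,im,z):
    h=cv2.cvtColor(im,cv2.COLOR_BGR2HSV);m=cv2.inRange(h,(0,140,120),(6,255,255))|cv2.inRange(h,(172,140,120),(180,255,255))
    nl,l,st,ce=cv2.connectedComponentsWithStats(m)
    for i in range(1,nl):
        p=onz(n,*ce[i],z)
        if np.linalg.norm(p[:2]-ax)<200 : print(n,"red",ce[i],st[i,4],p,np.linalg.norm(p[:2]-ax),np.degrees(np.arctan2(*(p[:2]-ax)[::-1])))
red("top",im,20);red("side",im2,20)
# nut, posts, sink in top (crop px/5+offset)
for nm,(u,v),z in [("nut",(292,266),99),("post UL base",(202,90),26),("UR",(478,212),26),("BL",(76,355),26),("BR",(352,483),26)]:
    p=onz("top",285+u/5-.5,145+v/5-.5,z);d=p[:2]-ax;print(nm,p,np.linalg.norm(d),np.degrees(np.arctan2(d[1],d[0])))
for nm,(u,v),z in [("L",(131,347),26),("T",(264,143),26),("R",(595,197),26),("B",(510,425),26)]:
    p=onz("side",200+u/4-.5,220+v/4-.5,z);d=p[:2]-ax;print(nm,p,np.linalg.norm(d),np.degrees(np.arctan2(d[1],d[0])))
# heat sink top corners, z=78
for (u,v) in [(322,100),(392,130),(354,205),(282,188)]:
    p=onz("top",285+u/5-.5,145+v/5-.5,78);d=p[:2]-ax;print("hs",p,np.linalg.norm(d),np.degrees(np.arctan2(d[1],d[0])))
E
```

```text
axis top [ 586.88360477 -239.21380982] 142.1600422084606 1.9398973916362365
[ 586.88360477 -239.21380982] 142.1600422084606 42 42
side [ 586.91980308 -241.7312869 ] 143.22507665611374 35 35
top red [332.15384615 251.46153846] 13 [ 436.7322534  -214.16505768   20.        ] 152.2263719033921 170.5289430938625
side red [217.14285714 290.5       ] 28 [ 436.60945032 -217.40252913   20.        ] 151.84878484911874 171.7415737577693
nut [ 588.39012558 -237.88858703   99.        ] 2.0064447175272333 41.33672565275716
post UL base [ 709.29511582 -196.58464358   26.        ] 129.62184944084512 19.20040406031096
UR [ 632.39478292 -364.13668721   26.        ] 132.9548518563744 -69.98259950479213
BL [ 545.24928933 -117.23481141   26.        ] 128.88868171633354 108.8459860990226
BR [ 467.33582151 -282.40876548   26.        ] 127.11206345899295 -160.13421948115237
L [ 465.62493435 -279.1105787    26.        ] 127.65350492810786 -161.78765764622545
T [ 544.5755291  -112.94617877   26.        ] 133.16714278576706 108.52428429392971
R [ 713.15963557 -193.22087664   26.        ] 134.39116733095022 20.01290679269649
B [ 631.79734754 -359.46535524   26.        ] 128.3654099271752 -69.5194273630382
hs [ 690.55193924 -261.30538506   78.        ] 105.99604364744455 -12.029709846167684
hs [ 672.35659655 -302.08673113   78.        ] 106.10672249317128 -36.33775985531442
hs [ 627.5783072  -278.44096665   78.        ] 56.522815209068085 -43.94803847525964
hs [ 637.84158862 -236.46158832   78.        ] 51.032252954638956 3.0915197596571713
```

Run:
```python
from m import *
print("jar",two((393,338),(427,160)), two((366,406),(452,182)))
ax=np.array([587,-240.3])
# cover edge
a=onz("top",285+112/5-.5,145+292/5-.5,90);b=onz("top",285+340/5-.5,145+330/5-.5,90);print(a,b,np.degrees(np.arctan2(*(b-a)[:2][::-1])))
# cover edge in side: (318,52)-(298,300)
a=onz("side",200+318/4-.5,220+53/4-.5,90);b=onz("side",200+299/4-.5,220+298/4-.5,90);print(a,b,np.degrees(np.arctan2(*(b-a)[:2][::-1])))
# nest
im=cv2.imread("pics/top0.png");h=cv2.cvtColor(im,cv2.COLOR_BGR2HSV)
m=cv2.inRange(h,(5,150,120),(18,255,255));m[:, :165]=0;m[:,225:]=0;m[:185]=0;m[230:]=0
c=np.concatenate(cv2.findContours(m,0,2)[0]);r=cv2.minAreaRect(c);B=cv2.boxPoints(r);print(r,B)
for z in(26,48):
  for p in B:print(z,onz("top",*p,z))
# screw heads crop tn (120,272),(248,242),(150,413),(277,382)
S=[onz("top",150+u/5-.5,140+v/5-.5,14) for u,v in [(120,272),(248,242),(277,382),(150,413)]]
S=np.array(S);print(S,S.mean(0),[np.linalg.norm(S[i]-S[i-1]) for i in range(4)],[np.degrees(np.arctan2(*(S[i]-S[i-1])[:2][::-1])) for i in range(4)])
E=[onz("side",190+u/5-.5,150+v/5-.5,14) for u,v in [(295,212),(335,265),(487,240)]];print(E,(E[0]+E[2])/2)
```

```text
jar (array([ 700.39802458, -484.37392713,  101.90806661]), np.float64(5.591427492438553)) (array([ 639.58462989, -567.55322045,   66.88258747]), np.float64(0.7778321696521974))
[ 574.92148768 -135.1121328    90.        ] [ 552.41568793 -266.05522236   90.        ] -99.75240634314929
[ 574.87391493 -128.09302074   90.        ] [ 541.63497811 -336.67965091   90.        ] -99.05413667058359
((188.231689453125, 204.91461181640625), (20.74338150024414, 14.597193717956543), 77.90524291992188) [[178.92194 196.30241]
 [193.1951  193.24388]
 [197.54144 213.52681]
 [183.26828 216.58534]]
26 [605.30658641 250.34209334  26.        ]
26 [614.60535776 207.0843223   26.        ]
26 [552.30094484 192.38374674  26.        ]
26 [543.12889362 235.37209255  26.        ]
48 [601.89461018 244.85200757  48.        ]
48 [611.02623428 202.37180348  48.        ]
48 [549.84175545 187.93547366  48.        ]
48 [540.83457365 230.15109549  48.        ]
[[614.70912132 270.24966201  14.        ]
 [633.20229687 191.84542239  14.        ]
 [546.26480535 172.14146166  14.        ]
 [527.50310845 249.24647646  14.        ]] [580.419833   220.87075563  14.        ] [np.float64(89.69962366165532), np.float64(80.55570949100546), np.float64(89.14243377915739), np.float64(79.35480186116558)] [np.float64(13.54153575814817), np.float64(-76.72824185713628), np.float64(-167.22993005297465), np.float64(103.67581329971104)]
[array([527.95915497, 252.13586558,  14.        ]), array([545.92330192, 178.40742604,  14.        ]), array([634.15211993, 195.44393803,  14.        ])] [581.05563745 223.78990181  14.        ]
```

```bash
cat > plan.py <<'E'
import numpy as np,json,sys
# pose: x,y,z,yaw(deg, of tool x). roll + lowers yaw
def load(): return np.array(json.load(open("cmd.json")))
def save(p): json.dump(list(map(float,p)),open("cmd.json","w"))
def rows(wps,jaws,p=None):
    """wps list multiple of 5; prints calls; returns final commanded pose"""
    p=load() if p is None else np.array(p,float)
    for k in range(0,len(wps),5):
        a=np.radians(p[3]);X=np.array([np.cos(a),np.sin(a)]);Y=np.array([np.sin(a),-np.cos(a)])
        out=[]
        for w,j in zip(wps[k:k+5],jaws[k:k+5]):
            d=np.array(w[:2])-p[:2]
            out.append([[round(float(d@X),1),round(float(d@Y),1),round(float(p[2]-w[2]),1)],round(float(-np.radians(w[3]-p[3])),3),j])
        print(json.dumps(out))
        r=out[-1];q=p.copy();q[:2]+=r[0][0]*X+r[0][1]*Y;q[2]-=r[0][2];q[3]-=np.degrees(r[1]);p=q
    print("end",p.round(2));return p
def lin(p,q,n): return [p+(q-p)*(i+1)/n for i in range(n)]
E
python3 - <<'E'
from plan import *
p=np.array([124.738,-535.665,231.279,-76.9+0.0]);a=2*np.arctan2(-0.621774,0.783196);print(np.degrees(a))
p[3]=np.degrees(a);q=np.array([630.2,-362.9,150,199.4])
e=rows(lin(p,q,30),[85]*20+[50]*10,p);save(e)
E
```

```text
-76.89164567018818
[[[-1.8, -17.7, 2.7], -0.161, 85], [[-3.6, -35.4, 5.4], -0.321, 85], [[-5.4, -53.1, 8.1], -0.482, 85], [[-7.2, -70.9, 10.8], -0.643, 85], [[-8.9, -88.6, 13.5], -0.804, 85]]
[[[11.5, -13.6, 2.8], -0.16, 85], [[23.0, -27.2, 5.5], -0.321, 85], [[34.5, -40.7, 8.2], -0.482, 85], [[46.0, -54.3, 10.9], -0.643, 85], [[57.5, -67.9, 13.6], -0.803, 85]]
[[[17.8, -1.1, 2.7], -0.161, 85], [[35.6, -2.3, 5.4], -0.322, 85], [[53.3, -3.4, 8.1], -0.483, 85], [[71.1, -4.6, 10.8], -0.643, 85], [[88.9, -5.7, 13.5], -0.804, 85]]
[[[13.1, 12.0, 2.7], -0.161, 85], [[26.3, 24.0, 5.5], -0.322, 85], [[39.4, 36.0, 8.2], -0.482, 85], [[52.6, 48.0, 10.9], -0.643, 85], [[65.8, 60.0, 13.6], -0.804, 85]]
[[[0.5, 17.8, 2.7], -0.161, 50], [[0.9, 35.6, 5.4], -0.321, 50], [[1.4, 53.4, 8.1], -0.482, 50], [[1.9, 71.2, 10.8], -0.643, 50], [[2.4, 89.0, 13.5], -0.803, 50]]
[[[-12.4, 12.7, 2.7], -0.161, 50], [[-24.9, 25.4, 5.5], -0.322, 50], [[-37.4, 38.1, 8.2], -0.483, 50], [[-49.9, 50.8, 10.9], -0.643, 50], [[-62.3, 63.5, 13.6], -0.804, 50]]
end [ 630.17 -362.9   149.98  199.39]
```

Request:
send_rows(
  commands=[
    [[-1.8,-17.7,2.7],-0.161,85],
    [[-3.6,-35.4,5.4],-0.321,85],
    [[-5.4,-53.1,8.1],-0.482,85],
    [[-7.2,-70.9,10.8],-0.643,85],
    [[-8.9,-88.6,13.5],-0.804,85],
  ],
)

```text
t: 0.72
ee_pos: [209.5, -506.5, 217.3]
tool_rot: [0.965, -0.263, -0.0, -0.0]
ft_force: [-0.2, -0.0, 0.6]
width: 0.999
```

Request:
send_rows(
  commands=[
    [[11.5,-13.6,2.8],-0.16,85],
    [[23.0,-27.2,5.5],-0.321,85],
    [[34.5,-40.7,8.2],-0.482,85],
    [[46.0,-54.3,10.9],-0.643,85],
    [[57.5,-67.9,13.6],-0.803,85],
  ],
)

```text
t: 1.35
ee_pos: [293.7, -477.7, 203.7]
tool_rot: [0.991, 0.135, -0.0, -0.0]
ft_force: [0.4, 1.6, -1.0]
width: 0.995
```

Request:
send_rows(
  commands=[
    [[17.8,-1.1,2.7],-0.161,85],
    [[35.6,-2.3,5.4],-0.322,85],
    [[53.3,-3.4,8.1],-0.483,85],
    [[71.1,-4.6,10.8],-0.643,85],
    [[88.9,-5.7,13.5],-0.804,85],
  ],
)

```text
t: 1.98
ee_pos: [377.9, -448.9, 190.2]
tool_rot: [0.859, 0.512, -0.0, -0.0]
ft_force: [-0.0, 0.1, -0.4]
width: 0.998
```

Request:
send_rows(
  commands=[
    [[13.1,12.0,2.7],-0.161,85],
    [[26.3,24.0,5.5],-0.322,85],
    [[39.4,36.0,8.2],-0.482,85],
    [[52.6,48.0,10.9],-0.643,85],
    [[65.8,60.0,13.6],-0.804,85],
  ],
)

```text
t: 2.6
ee_pos: [462.2, -420.1, 176.5]
tool_rot: [0.59, 0.807, 0.0, -0.0]
ft_force: [0.5, 0.4, 1.1]
width: 0.998
```

Request:
send_rows(
  commands=[
    [[0.5,17.8,2.7],-0.161,50],
    [[0.9,35.6,5.4],-0.321,50],
    [[1.4,53.4,8.1],-0.482,50],
    [[1.9,71.2,10.8],-0.643,50],
    [[2.4,89.0,13.5],-0.803,50],
  ],
)

```text
t: 3.22
ee_pos: [546.4, -391.3, 162.9]
tool_rot: [0.228, 0.974, 0.0, -0.0]
ft_force: [0.2, -0.4, -0.5]
width: 0.584
```

Request:
send_rows(
  commands=[
    [[-12.4,12.7,2.7],-0.161,50],
    [[-24.9,25.4,5.5],-0.322,50],
    [[-37.4,38.1,8.2],-0.483,50],
    [[-49.9,50.8,10.9],-0.643,50],
    [[-62.3,63.5,13.6],-0.804,50],
  ],
)

```text
t: 3.85
ee_pos: [630.6, -362.6, 149.2]
tool_rot: [-0.171, 0.985, 0.0, -0.0]
ft_force: [0.2, -0.4, -0.1]
width: 0.59
```

Run:
```python
from m import *
for n in("top","side"):
    im=ctrl.capture(n)[:,:,::-1].copy();cv2.imwrite(f"pics/{n}1.png",im)
crop("pics/side1.png",200,190,380,340,4,"pics/sc1.png")
crop("pics/top1.png",285,145,425,260,5,"pics/tc1.png")
```

```text
(no output)
```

View pics/sc1.png

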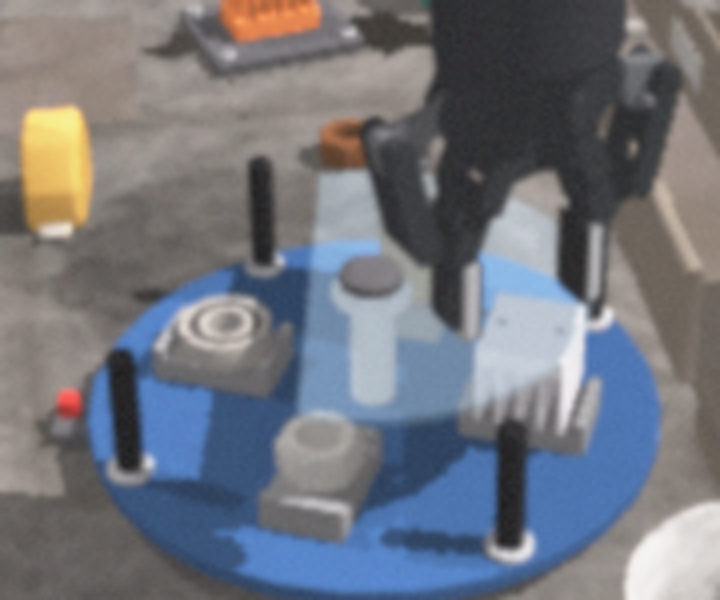

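View pics/tc1.png

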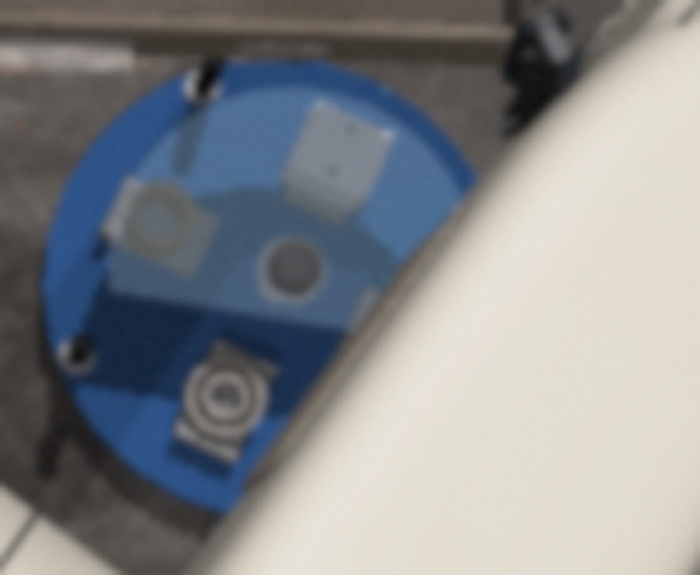

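Run:
```python
from m import *
for z in(149,155,160): print(proj("side",[630.6,-362.6,z]))
print(proj("side",[630.4,-362.8,93]),"post top seen",200+512/4-.5,190+424/4-.5)
print(onz("side",200+512/4-.5,190+426/4-.5,93))
from plan import *
p=load();e=rows(lin(p,np.array([630.2,-362.9,53,199.4]),5)+[np.array([630.2,-362.9,53,199.4])]*5,[50]*5+[0]*5);save(e)
```

```text
[328.29921681 269.81848021]
[328.38293505 266.80829137]
[328.45317146 264.28285768]
[327.45622324 296.97025824] post top seen 327.5 295.5
[ 631.03038658 -360.21872054   93.        ]
[[[-0.0, -0.0, 19.4], -0.0, 50], [[-0.0, -0.0, 38.8], -0.0, 50], [[-0.0, -0.0, 58.2], -0.0, 50], [[-0.0, -0.0, 77.6], -0.0, 50], [[-0.0, -0.0, 97.0], -0.0, 50]]
[[[-0.0, -0.0, -0.0], -0.0, 0], [[-0.0, -0.0, -0.0], -0.0, 0], [[-0.0, -0.0, -0.0], -0.0, 0], [[-0.0, -0.0, -0.0], -0.0, 0], [[-0.0, -0.0, -0.0], -0.0, 0]]
end [ 630.17 -362.9    52.98  199.39]
```

Side view agrees: the post top is at (327.5, 295.5) against a projected (327.5, 297), so the fingers straddle the post. Lower and pinch.

Request:
send_rows(
  commands=[
    [[0,0,19.4],0,50],
    [[0,0,38.8],0,50],
    [[0,0,58.2],0,50],
    [[0,0,77.6],0,50],
    [[0,0,97],0,50],
  ],
)

```text
t: 4.58
ee_pos: [629.3, -363.2, 52.3]
tool_rot: [-0.166, 0.986, 0.0, -0.0]
ft_force: [-0.7, -0.2, 0.3]
width: 0.588
```

Request:
send_rows(
  commands=[
    [[0,0,0],0,0],
    [[0,0,0],0,0],
    [[0,0,0],0,0],
    [[0,0,0],0,0],
    [[0,0,0],0,0],
  ],
)

```text
t: 5.2
ee_pos: [630.5, -363.2, 53.9]
tool_rot: [-0.168, 0.986, -0.001, 0.0]
ft_force: [-1.0, 0.4, 5.1]
width: 0.149
```

Run:
```python
from plan import *
ax=np.array([587,-240.3]);w=[]
th=np.linspace(289.4,125.6,26)[1:]
th=289.4-163.8*(lambda s:s)(np.arange(1,26)/25)
for t in th:
    a=np.radians(t);w.append(np.array([ax[0]+130*np.cos(a),ax[1]+130*np.sin(a),53,199.39+t-289.4]))
save(rows(w,[0]*25))
```

```text
[[[14.8, 0.8, -0.0], 0.114, 0], [[29.5, 3.4, -0.0], 0.229, 0], [[43.7, 7.5, -0.0], 0.343, 0], [[57.4, 13.3, -0.0], 0.457, 0], [[70.3, 20.6, -0.0], 0.572, 0]]
[[[14.9, 0.9, -0.0], 0.114, 0], [[29.5, 3.4, -0.0], 0.228, 0], [[43.8, 7.6, -0.0], 0.343, 0], [[57.5, 13.4, -0.0], 0.457, 0], [[70.4, 20.7, -0.0], 0.572, 0]]
[[[14.8, 0.8, -0.0], 0.114, 0], [[29.5, 3.3, -0.0], 0.228, 0], [[43.7, 7.5, -0.0], 0.343, 0], [[57.4, 13.3, -0.0], 0.457, 0], [[70.3, 20.6, -0.0], 0.571, 0]]
[[[14.9, 0.8, -0.0], 0.115, 0], [[29.5, 3.4, -0.0], 0.229, 0], [[43.8, 7.5, -0.0], 0.343, 0], [[57.4, 13.3, -0.0], 0.458, 0], [[70.4, 20.6, -0.0], 0.572, 0]]
[[[14.8, 0.9, -0.0], 0.114, 0], [[29.5, 3.4, -0.0], 0.229, 0], [[43.7, 7.6, -0.0], 0.343, 0], [[57.4, 13.4, -0.0], 0.457, 0], [[70.4, 20.7, -0.0], 0.572, 0]]
end [ 511.32 -134.55   52.98   35.58]
```

Request:
send_rows(
  commands=[
    [[14.8,0.8,0],0.114,0],
    [[29.5,3.4,0],0.229,0],
    [[43.7,7.5,0],0.343,0],
    [[57.4,13.3,0],0.457,0],
    [[70.3,20.6,0],0.572,0],
  ],
)

```text
t: 5.82
ee_pos: [557.2, -366.8, 53.9]
tool_rot: [0.118, 0.993, -0.0, 0.001]
ft_force: [1.0, 2.5, 6.8]
width: 0.146
```

Light forces; going on.

Request:
send_rows(
  commands=[
    [[14.9,0.9,0],0.114,0],
    [[29.5,3.4,0],0.228,0],
    [[43.8,7.6,0],0.343,0],
    [[57.5,13.4,0],0.457,0],
    [[70.4,20.7,0],0.572,0],
  ],
)

```text
t: 6.45
ee_pos: [493.3, -330.7, 53.9]
tool_rot: [0.394, 0.919, -0.0, 0.001]
ft_force: [-0.1, 1.4, 6.0]
width: 0.145
```

Request:
send_rows(
  commands=[
    [[14.8,0.8,0],0.114,0],
    [[29.5,3.3,0],0.228,0],
    [[43.7,7.5,0],0.343,0],
    [[57.4,13.3,0],0.457,0],
    [[70.3,20.6,0],0.571,0],
  ],
)

```text
t: 7.08
ee_pos: [458.5, -265.5, 53.9]
tool_rot: [0.637, 0.771, -0.001, 0.0]
ft_force: [-5.8, 0.0, 9.1]
width: 0.143
```

Request:
send_rows(
  commands=[
    [[14.9,0.8,0],0.115,0],
    [[29.5,3.4,0],0.229,0],
    [[43.8,7.5,0],0.343,0],
    [[57.4,13.3,0],0.458,0],
    [[70.4,20.6,0],0.572,0],
  ],
)

```text
t: 7.7
ee_pos: [464.5, -191.1, 53.8]
tool_rot: [0.828, 0.56, -0.001, -0.001]
ft_force: [-8.3, 4.0, 14.1]
width: 0.144
```

Request:
send_rows(
  commands=[
    [[14.8,0.9,0],0.114,0],
    [[29.5,3.4,0],0.229,0],
    [[43.7,7.6,0],0.343,0],
    [[57.4,13.4,0],0.457,0],
    [[70.4,20.7,0],0.572,0],
  ],
)

```text
t: 8.32
ee_pos: [510.0, -131.8, 53.8]
tool_rot: [0.953, 0.304, -0.0, -0.002]
ft_force: [-8.3, 10.2, 14.3]
width: 0.148
```

Run:
```python
from m import *
for n in("top","side"):
    im=ctrl.capture(n)[:,:,::-1].copy();cv2.imwrite(f"pics/{n}2.png",im)
crop("pics/side2.png",200,190,380,340,4,"pics/sc2.png")
crop("pics/top2.png",285,145,425,260,5,"pics/tc2.png")
s=ctrl.get_state();print(s["ee_pos"],s["tool_rot"],s["ft_force"],s["ft_torque"])
```

```text
[ 510.9059479  -131.19111485   53.81607209] [ 9.52243641e-01  3.05331198e-01  3.56054050e-04 -2.18644610e-03] [-8.50980162 14.10359779 19.18908037] [2.55095585 1.59977235 0.1084452 ]
```

View pics/sc2.png

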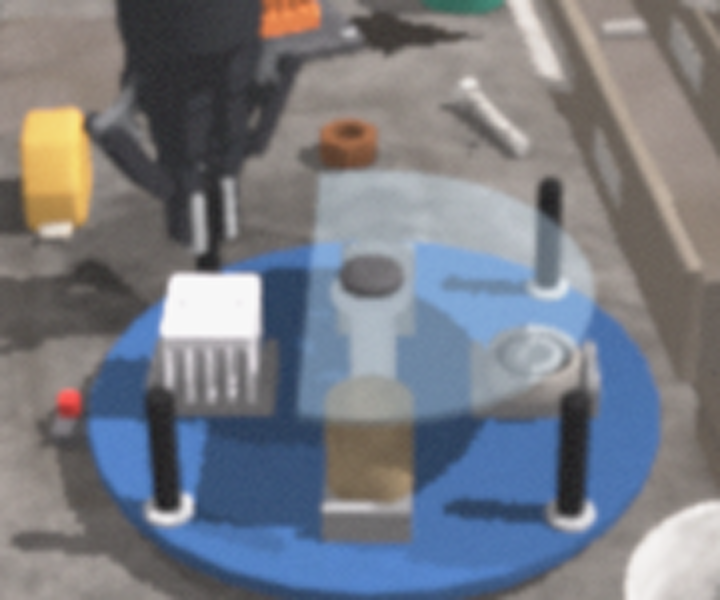

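View pics/tc2.png

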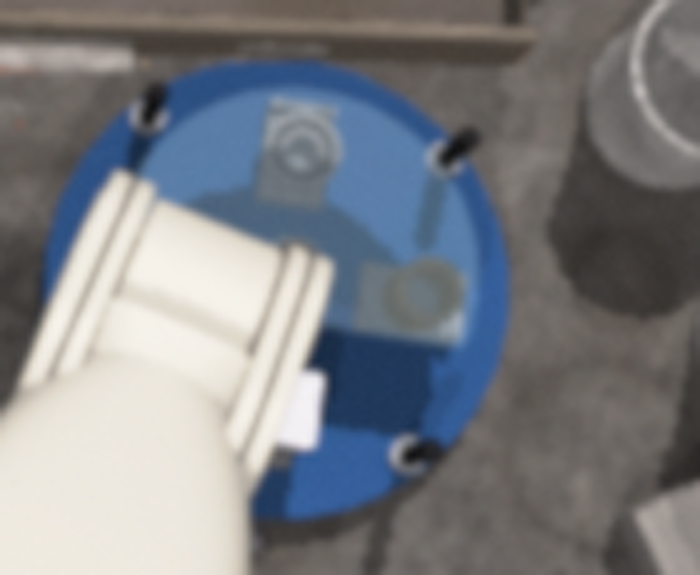

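Run:
```python
from m import *
P=np.array([(630.5,-363.2),(557.2,-366.8),(493.3,-330.7),(458.5,-265.5),(464.5,-191.1),(510.9,-131.2)])
from scipy.optimize import least_squares as ls
for r in (130,None):
    f=(lambda s:np.hypot(*(P-s[:2]).T)-(s[2] if r is None else r))
    s=ls(f,[587,-240,130]);print(s.x,s.fun.round(2))
from numpy import *
for ax in ((587,-240.3),(587,-238.5),(588,-238)): d=P[-1]-ax;print(ax,hypot(*d),degrees(arctan2(d[1],d[0])))
ax=array([587,-239.])
for nm,(u,v) in [("p",(149,116)),("p",(447,157)),("p",(408,453))]:
    p=onz("top",285+u/5-.5,145+v/5-.5,26);d=p[:2]-ax;print(hypot(*d),degrees(arctan2(d[1],d[0])))
for (u,v) in [(168,512),(573,515),(549,289)]:
    p=onz("side",200+u/4-.5,190+v/4-.5,26);d=p[:2]-ax;print("s",hypot(*d),degrees(arctan2(d[1],d[0])))
# heatsink top corners in side view z=78
H=[onz("side",200+u/4-.5,190+v/4-.5,78)[:2] for u,v in [(171,275),(260,277),(260,338),(163,336)]]
print(H,mean(H,0)); d=mean(H,0)-ax;print(hypot(*d),degrees(arctan2(d[1],d[0])))
for i in range(4): d=H[i]-H[i-1];print(hypot(*d),degrees(arctan2(d[1],d[0])))
```

```text
[ 585.45742602 -239.58930763  130.        ] [ 1.56  0.31 -0.41 -0.43  0.31  1.56]
[ 587.58583333 -238.48389888  131.88164496] [ 0.01 -0.02  0.    0.    0.01 -0.01]
(587, -240.3) 133.01887084169678 124.89674492474074
(587, -238.5) 131.54656970061973 125.34527487243216
(588, -238) 131.72186606634452 125.82589876847273
130.07085858316813 35.40087440515105
133.69793166546648 -53.391410261937864
128.00873299838526 -142.6543206190251
s 129.38483541764774 -144.59101879282636
s 130.5425676000855 -53.7225987674838
s 131.92938825080847 34.88796623045364
[array([ 491.94393233, -196.331068  ]), array([ 536.06056264, -205.3241832 ]), array([ 531.29692528, -257.51786091]), array([ 485.59313387, -248.55381509])] [ 511.22363853 -226.9317318 ]
76.7313498848781 170.95097632150717
52.6074895294662 83.0663178703278
45.02391799170563 -11.521804473033095
52.41061184063564 -95.214850653799
46.574571031698746 168.90323713488561
```

Request:
send_rows(
  commands=[
    [[0,-1.5,0],0,0],
    [[0,-3,0],0,0],
    [[0,-3,0],0,0],
    [[0,-3,0],0,0],
    [[0,-3,0],0,0],
  ],
)

```text
t: 9.05
ee_pos: [510.2, -131.7, 53.8]
tool_rot: [0.952, 0.306, 0.001, 0.0]
ft_force: [0.3, 3.7, 7.7]
width: 0.149
```

Request:
send_rows(
  commands=[
    [[0,-3,0],0,50],
    [[0,-3,0],0,50],
    [[0,-3,0],0,50],
    [[0,-3,0],0,50],
    [[0,-3,0],0,50],
  ],
)

```text
t: 9.68
ee_pos: [507.8, -129.8, 52.9]
tool_rot: [0.952, 0.305, -0.0, 0.0]
ft_force: [0.6, -0.1, -0.0]
width: 0.587
```

Run:
```python
from plan import *
p=np.array([507.83,-129.67,52.98,35.58]);u=p.copy();u[2]=140
save(rows(lin(p,u,3)+lin(u,np.array([480,20,200,80.6]),7),[60]*3+[85]*7,p))
```

```text
[[[0.0, 0.0, -29.0], -0.0, 60], [[0.0, 0.0, -58.0], -0.0, 60], [[0.0, 0.0, -87.0], -0.0, 60], [[9.2, -19.7, -95.6], -0.112, 85], [[18.4, -39.4, -104.2], -0.224, 85]]
[[[13.4, -17.2, -8.5], -0.113, 85], [[26.7, -34.3, -17.1], -0.225, 85], [[40.1, -51.5, -25.7], -0.337, 85], [[53.4, -68.7, -34.2], -0.449, 85], [[66.8, -85.8, -42.8], -0.562, 85]]
end [480.03  19.99 199.98  80.61]
```

Request:
send_rows(
  commands=[
    [[0,0,-29],0,60],
    [[0,0,-58],0,60],
    [[0,0,-87],0,60],
    [[9.2,-19.7,-95.6],-0.112,85],
    [[18.4,-39.4,-104.2],-0.224,85],
  ],
)

```text
t: 10.3
ee_pos: [499.8, -86.6, 157.7]
tool_rot: [0.911, 0.411, 0.0, 0.0]
ft_force: [0.2, 0.2, 0.5]
width: 0.995
```

Request:
send_rows(
  commands=[
    [[13.4,-17.2,-8.5],-0.113,85],
    [[26.7,-34.3,-17.1],-0.225,85],
    [[40.1,-51.5,-25.7],-0.337,85],
    [[53.4,-68.7,-34.2],-0.449,85],
    [[66.8,-85.8,-42.8],-0.562,85],
  ],
)

```text
t: 10.92
ee_pos: [479.8, 20.7, 200.3]
tool_rot: [0.761, 0.648, -0.0, 0.0]
ft_force: [0.1, 0.2, 0.3]
width: 0.996
```

Run:
```python
from m import *
for n in("top","side"):
    im=ctrl.capture(n)[:,:,::-1].copy();cv2.imwrite(f"pics/{n}3.png",im)
crop("pics/side3.png",200,220,380,340,4,"pics/sc3.png")
crop("pics/top3.png",285,145,400,260,6,"pics/tc3.png")
crop("pics/top3.png",100,100,420,340,2,"pics/ta3.png")
```

```text
(no output)
```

View pics/sc3.png

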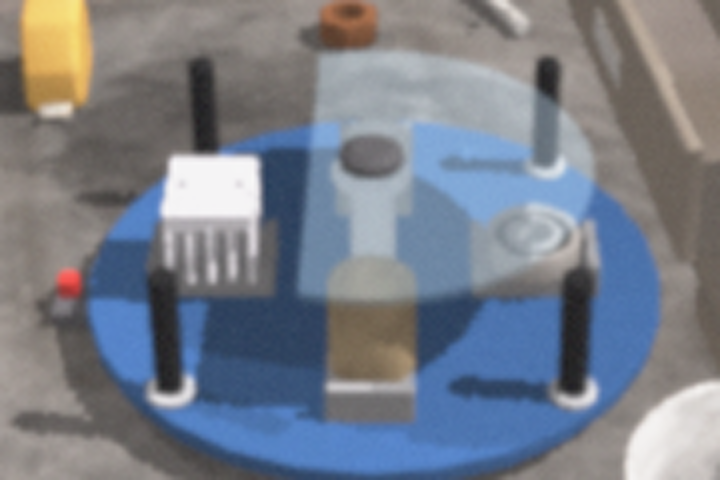

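View pics/tc3.png

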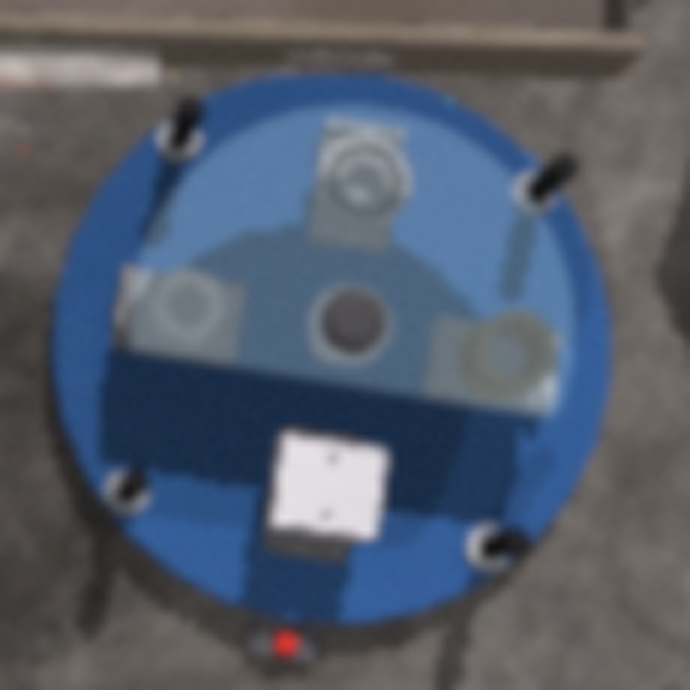

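View pics/ta3.png

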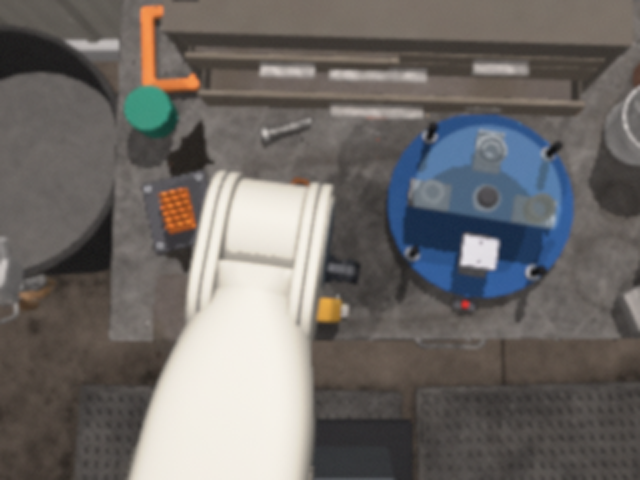

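Run:
```python
from m import *
im=cv2.imread("pics/top3.png");h=cv2.cvtColor(im,cv2.COLOR_BGR2HSV)
m=cv2.inRange(h,(0,0,175),(180,60,255));m[:210]=0;m[240:]=0;m[:,322:]&=255;m[:,:322]=0;m[:,355:]=0
c=max(cv2.findContours(m,0,2)[0],key=cv2.contourArea);r=cv2.minAreaRect(c);B=cv2.boxPoints(r);print(r)
H=np.array([onz("top",*p,78)[:2] for p in B]);print(H.mean(0))
for i in range(4): d=H[i]-H[i-1];print(np.hypot(*d),np.degrees(np.arctan2(d[1],d[0])))
M=cv2.moments(m,True);p=onz("top",M['m10']/M['m00'],M['m01']/M['m00'],78);print(p)
ax=np.array([586.9,-239.2])
for nm,(u,v) in [("p",(180,137)),("p",(535,190)),("p",(127,490)),("p",(486,545))]:
    p=onz("top",285+u/6-.5,145+v/6-.5,26);d=p[:2]-ax;print(np.hypot(*d),np.degrees(np.arctan2(d[1],d[0])))
p=onz("top",285+286/6-.5,145+643/6-.5,20);d=p[:2]-ax;print("ptr",p,np.hypot(*d),np.degrees(np.arctan2(d[1],d[0])))
```

```text
((339.3843994140625, 225.7514190673828), (17.41054916381836, 14.597491264343262), 8.746161460876465)
[ 509.59454226 -229.08967848]
50.107905460739396 81.03792295238956
42.44765241305631 -9.848607632856153
50.34305657646875 -99.00046093570172
42.41822299134428 169.83311232126354
[ 509.4762161  -229.16647557   78.        ]
130.84418659506312 34.92911172430574
132.50305848306817 -53.401629888711255
127.91080533330992 125.39829454319606
127.26636915715218 -143.54347589064878
ptr [ 436.11861956 -214.19111994   20.        ] 152.84131892504197 170.582549450004
```

Run:
```python
from plan import *
p=load();u=np.array([509.5,-226,130,80.6]);v=u.copy();v[2]=44
save(rows(lin(p,u,6)+lin(u,v,4),[85]*10))
```

```text
[[[-39.6, 11.5, 11.7], 0.0, 85], [[-79.3, 23.1, 23.3], 0.0, 85], [[-118.9, 34.6, 35.0], 0.0, 85], [[-158.6, 46.1, 46.7], 0.0, 85], [[-198.2, 57.7, 58.3], 0.0, 85]]
[[[-39.7, 11.5, 11.7], 0.0, 85], [[-39.7, 11.5, 33.2], 0.0, 85], [[-39.7, 11.5, 54.7], 0.0, 85], [[-39.7, 11.5, 76.2], 0.0, 85], [[-39.7, 11.5, 97.7], 0.0, 85]]
end [ 509.51 -226.01   43.98   80.61]
```

Request:
send_rows(
  commands=[
    [[-39.6,11.5,11.7],0,85],
    [[-79.3,23.1,23.3],0,85],
    [[-118.9,34.6,35],0,85],
    [[-158.6,46.1,46.7],0,85],
    [[-198.2,57.7,58.3],0,85],
  ],
)

```text
t: 11.65
ee_pos: [504.4, -187.1, 140.9]
tool_rot: [0.763, 0.646, -0.0, -0.0]
ft_force: [1.2, -0.4, 0.0]
width: 0.995
```

Request:
send_rows(
  commands=[
    [[-39.7,11.5,11.7],0,85],
    [[-39.7,11.5,33.2],0,85],
    [[-39.7,11.5,54.7],0,85],
    [[-39.7,11.5,76.2],0,85],
    [[-39.7,11.5,97.7],0,85],
  ],
)

```text
t: 12.28
ee_pos: [509.1, -226.7, 42.8]
tool_rot: [0.763, 0.646, -0.0, -0.0]
ft_force: [-0.3, -0.8, 0.1]
width: 0.995
```

Run:
```python
from m import *
for n in("side",):
    im=ctrl.capture(n)[:,:,::-1].copy();cv2.imwrite(f"pics/{n}4.png",im)
crop("pics/side4.png",200,190,320,320,5,"pics/sc4.png")
print(ctrl.get_state()["ft_force"])
```

```text
[-1.37413824  1.26116447 -3.54950534]
```

View pics/sc4.png

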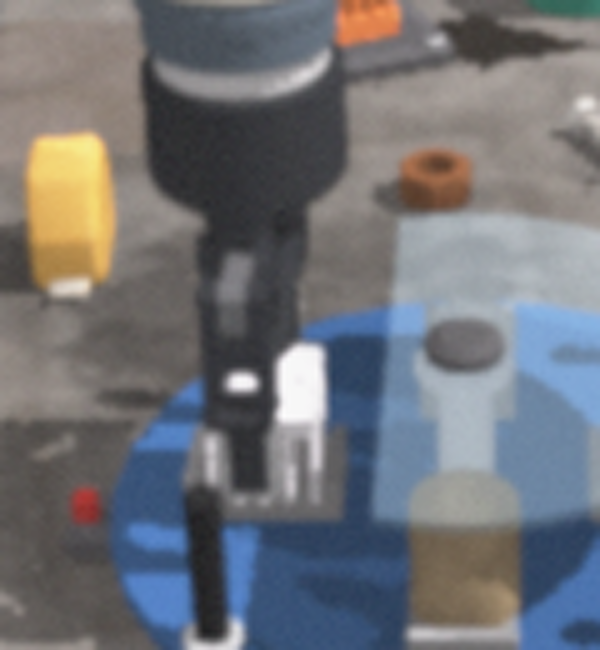

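Request:
send_rows(
  commands=[
    [[0,0,0],0,40],
    [[0,0,0],0,40],
    [[0,0,0],0,40],
    [[0,0,0],0,40],
    [[0,0,0],0,40],
  ],
)

```text
t: 12.95
ee_pos: [510.0, -226.5, 45.1]
tool_rot: [0.763, 0.647, 0.0, 0.001]
ft_force: [-0.8, -1.1, 6.2]
width: 0.577
```

Request:
send_rows(
  commands=[
    [[0,0,0],0,30],
    [[0,0,0],0,30],
    [[0,0,-5],0,30],
    [[0,0,-15],0,30],
    [[0,0,-30],0,30],
  ],
)

```text
t: 13.58
ee_pos: [509.3, -225.8, 74.6]
tool_rot: [0.763, 0.647, -0.0, -0.0]
ft_force: [0.5, 0.2, -1.7]
width: 0.572
```

Run:
```python
from plan import *
p=load();p[2]=74;u=p.copy();u[2]=140
a=np.array([580.5,222,120,103.3]); q=a.copy();q[2]=85
save(rows(lin(p,u,3)+lin(u,a,14)+lin(a,q,3),[30]*20,p))
```

```text
[[[0.0, 0.0, -22.0], -0.0, 30], [[0.0, 0.0, -44.0], -0.0, 30], [[0.0, 0.0, -66.0], -0.0, 30], [[32.4, -0.2, -64.6], -0.028, 30], [[64.8, -0.4, -63.1], -0.057, 30]]
[[[32.4, 1.6, 1.4], -0.028, 30], [[64.7, 3.2, 2.8], -0.056, 30], [[97.1, 4.9, 4.2], -0.084, 30], [[129.4, 6.5, 5.7], -0.113, 30], [[161.8, 8.1, 7.1], -0.141, 30]]
[[[31.8, 6.2, 1.4], -0.028, 30], [[63.6, 12.3, 2.9], -0.057, 30], [[95.4, 18.5, 4.3], -0.085, 30], [[127.2, 24.7, 5.7], -0.113, 30], [[159.0, 30.8, 7.1], -0.141, 30]]
[[[30.7, 10.6, 1.5], -0.029, 30], [[61.3, 21.2, 2.9], -0.057, 30], [[61.3, 21.2, 14.6], -0.057, 30], [[61.3, 21.2, 26.2], -0.057, 30], [[61.3, 21.2, 37.9], -0.057, 30]]
end [580.52 222.02  85.   103.3 ]
```

Request:
send_rows(
  commands=[
    [[0,0,-22],0,30],
    [[0,0,-44],0,30],
    [[0,0,-66],0,30],
    [[32.4,-0.2,-64.6],-0.028,30],
    [[64.8,-0.4,-63.1],-0.057,30],
  ],
)

```text
t: 14.2
ee_pos: [519.9, -161.6, 138.4]
tool_rot: [0.744, 0.668, 0.0, 0.001]
ft_force: [-0.4, 0.2, -2.1]
width: 0.573
```

Request:
send_rows(
  commands=[
    [[32.4,1.6,1.4],-0.028,30],
    [[64.7,3.2,2.8],-0.056,30],
    [[97.1,4.9,4.2],-0.084,30],
    [[129.4,6.5,5.7],-0.113,30],
    [[161.8,8.1,7.1],-0.141,30],
  ],
)

```text
t: 14.82
ee_pos: [545.2, -0.9, 131.0]
tool_rot: [0.695, 0.719, 0.0, 0.0]
ft_force: [1.4, -0.4, -2.0]
width: 0.578
```

Request:
send_rows(
  commands=[
    [[31.8,6.2,1.4],-0.028,30],
    [[63.6,12.3,2.9],-0.057,30],
    [[95.4,18.5,4.3],-0.085,30],
    [[127.2,24.7,5.7],-0.113,30],
    [[159,30.8,7.1],-0.141,30],
  ],
)

```text
t: 15.45
ee_pos: [570.5, 159.1, 123.9]
tool_rot: [0.642, 0.767, 0.0, 0.0]
ft_force: [0.5, -1.4, -1.7]
width: 0.573
```

Request:
send_rows(
  commands=[
    [[30.7,10.6,1.5],-0.029,30],
    [[61.3,21.2,2.9],-0.057,30],
    [[61.3,21.2,14.6],-0.057,30],
    [[61.3,21.2,26.2],-0.057,30],
    [[61.3,21.2,37.9],-0.057,30],
  ],
)

```text
t: 16.08
ee_pos: [580.3, 221.1, 84.3]
tool_rot: [0.621, 0.784, -0.0, -0.0]
ft_force: [-0.5, 0.6, -1.9]
width: 0.576
```

Run:
```python
from m import *
for n in("top","side",):
    im=ctrl.capture(n)[:,:,::-1].copy();cv2.imwrite(f"pics/{n}5.png",im)
crop("pics/side5.png",230,120,320,215,8,"pics/sc5.png")
crop("pics/top5.png",140,130,300,270,5,"pics/tc5.png")
s=ctrl.get_state();print(s["ee_pos"],s["tool_rot"],s["ft_force"],s["width"])
```

```text
[579.72183957 220.99200702  83.42942583] [ 6.20917158e-01  7.83875104e-01 -1.04774770e-03 -7.78788648e-04] [ 0.18871559 -0.6740777  -1.87108969] 0.5735167802896602
```

View pics/sc5.png

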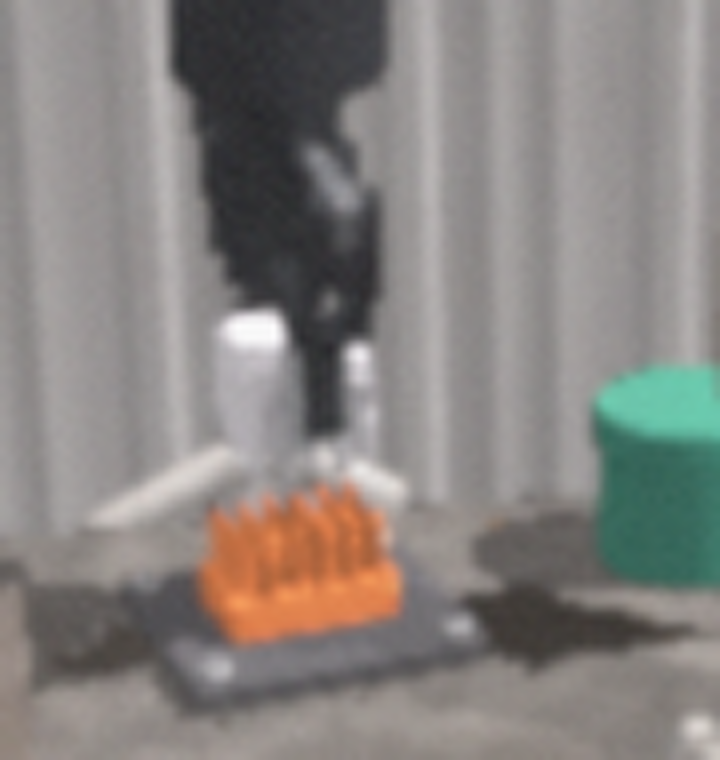

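View pics/tc5.png

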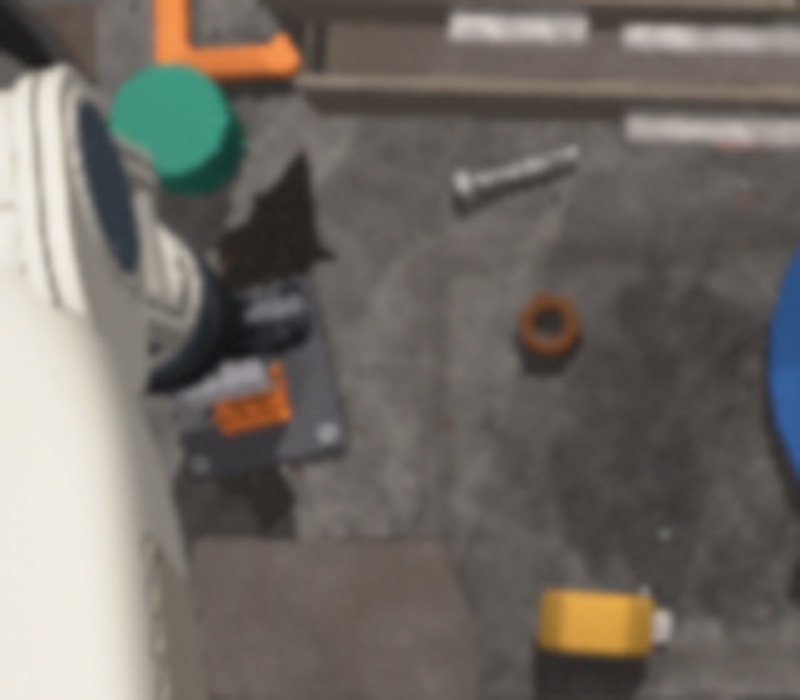

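Run:
```python
from m import *
crop("pics/side5.png",250,150,290,205,14,"pics/sd5.png")
crop("pics/side0.png",240,170,300,215,13,"pics/sd0.png")
a=np.radians(13.3);X=np.array([np.cos(a),np.sin(a),0]);Y=np.array([-np.sin(a),np.cos(a),0])
o=np.array([580.5,222,0])
for nm,pts in [("block bottom front",[(-31,-20,10),(31,-20,10)]),("fin tops front",[(-26.5,-20,48),(26.5,-20,48)]),("fin tops back",[(-26.5,20,48),(26.5,20,48)])]:
    print(nm,[proj("side",o+X*x+Y*y+np.array([0,0,z])).round(2) for x,y,z in pts])
g=np.array([579.7,221.0,0])
print([proj("side",g+X*x+Y*y+np.array([0,0,z])).round(2) for x,y,z in [(-21.5,-25,76),(21.5,-25,76),(-21.5,-25,118),(21.5,-25,118)]])
```

```text
block bottom front [array([259.28, 200.88]), array([279.77, 197.11])]
fin tops front [array([260.18, 188.45]), array([277.93, 185.34])]
fin tops back [array([255.87, 183.08]), array([273.24, 180.11])]
[array([261.73, 179.83]), array([276.34, 177.35]), array([261.05, 165.69]), array([275.9 , 163.32])]
```

View pics/sd5.png

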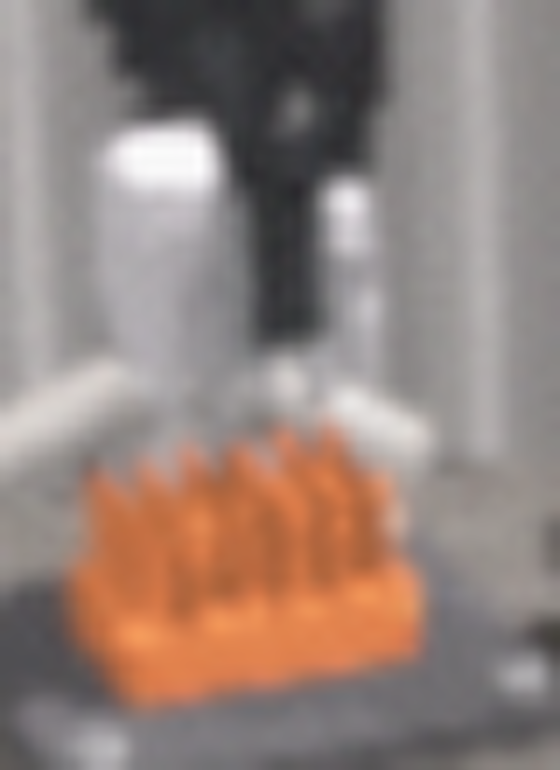

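View pics/sd0.png

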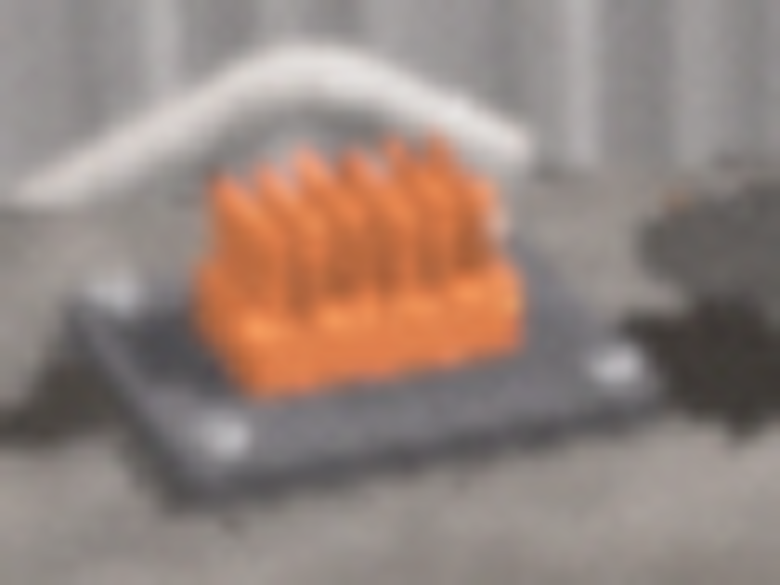

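Run:
```python
from m import *
crop("pics/top5.png",165,180,215,230,14,"pics/td5.png")
a=np.radians(13.3);X=np.array([np.cos(a),np.sin(a),0]);Y=np.array([-np.sin(a),np.cos(a),0])
g=np.array([579.7,221.0,0])
for x,y,z in [(-21.5,-25,118),(21.5,-25,118),(-21.5,25,118),(-21.5,-25,76),(-21.5,25,76)]:
    P=g+X*x+Y*y+np.array([0,0,z]);print((x,y,z),"top crop",((proj("top",P)-[164.5,179.5])*14).round(0),"side crop14",((proj("side",P)-[249.5,149.5])*14).round(0))
```

```text
(-21.5, -25, 118) top crop [376. 365.] side crop14 [162. 227.]
(21.5, -25, 118) top crop [332. 160.] side crop14 [370. 193.]
(-21.5, 25, 118) top crop [131. 423.] side crop14 [ 84. 141.]
(-21.5, -25, 76) top crop [419. 391.] side crop14 [171. 425.]
(-21.5, 25, 76) top crop [184. 447.] side crop14 [ 95. 334.]
```

View pics/td5.png

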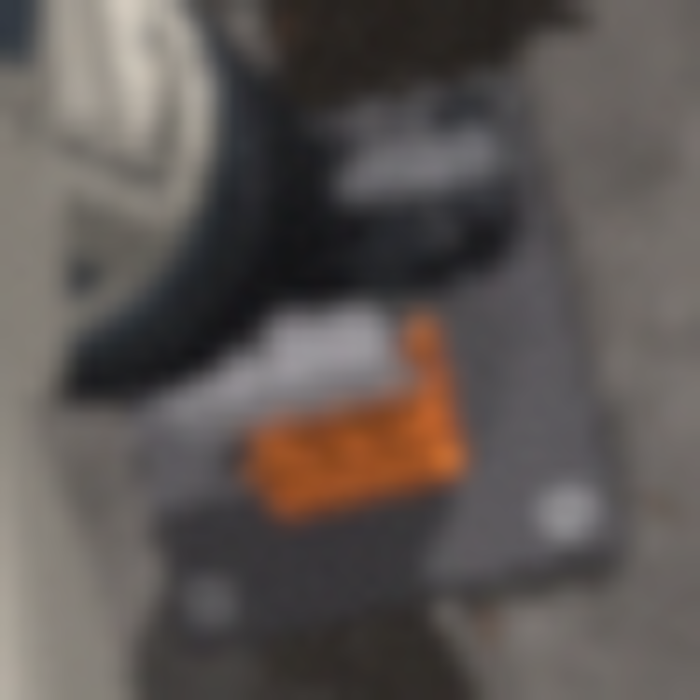

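Request:
send_rows(
  commands=[
    [[-1,0,6],0,30],
    [[-1,0,12],0,30],
    [[-1,0,18],0,30],
    [[-1,0,22],0,30],
    [[-1,0,22],0,30],
  ],
)

```text
t: 16.8
ee_pos: [580.5, 221.1, 62.6]
tool_rot: [0.62, 0.784, -0.0, -0.0]
ft_force: [-0.1, 0.4, -1.9]
width: 0.574
```

Run:
```python
from m import *
for n in("top","side",):
    im=ctrl.capture(n)[:,:,::-1].copy();cv2.imwrite(f"pics/{n}6.png",im)
crop("pics/side6.png",250,155,290,205,14,"pics/sd6.png")
crop("pics/top6.png",165,180,215,230,14,"pics/td6.png")
s=ctrl.get_state();print(s["ee_pos"],s["tool_rot"],s["ft_force"],s["width"])
```

```text
[580.79510033 221.12416582  63.06087022] [6.20401298e-01 7.84284532e-01 3.32481472e-05 3.11849026e-05] [-0.05754536  0.3606959  -1.91414709] 0.5740365163054021
```

View pics/sd6.png

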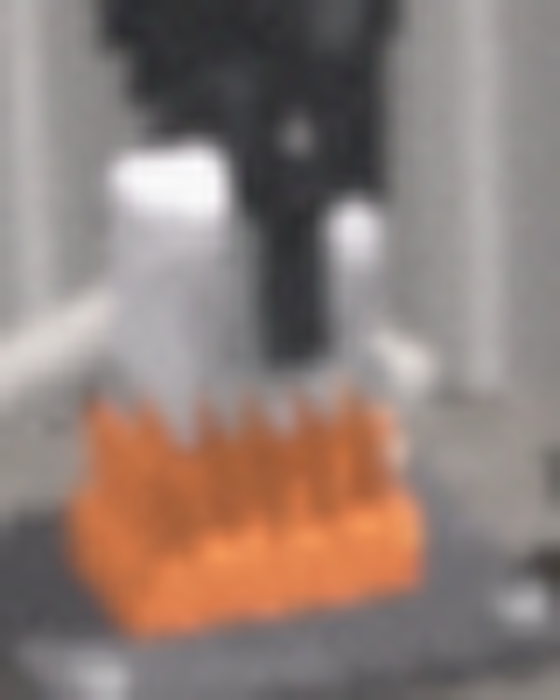

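View pics/td6.png

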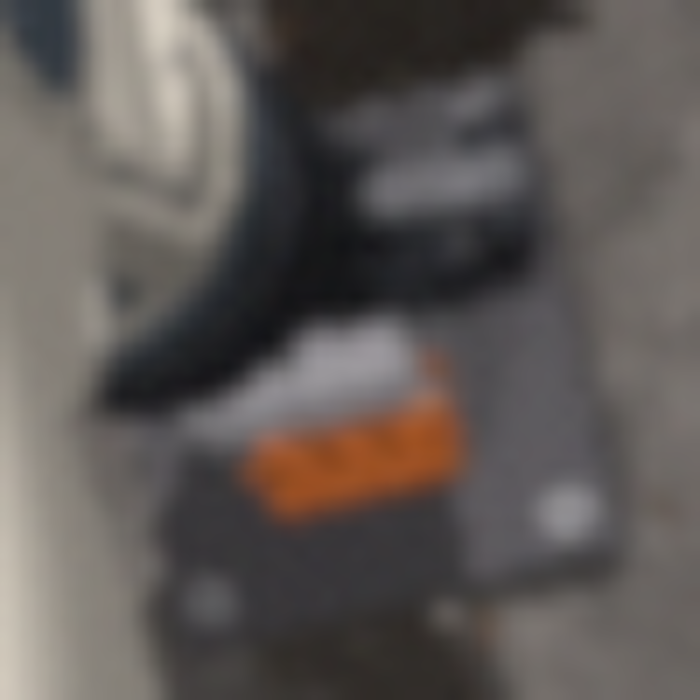

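Run:
```python
from m import *
a=np.radians(13.3);X=np.array([np.cos(a),np.sin(a),0]);Y=np.array([-np.sin(a),np.cos(a),0])
def T(g,L):
  for x,y,z in L:
    P=np.array([*g,0])+X*x+Y*y+np.array([0,0,z]);print((x,y,z),"top",((proj("top",P)-[164.5,179.5])*14).round(0),"side",((proj("side",P)-[249.5,154.5])*14).round(0))
print("sink");T((580.8,221.1),[(-21.5,-25,54),(-21.5,-25,96),(-21.5,25,96),(21.5,-25,96),(21.5,-25,54)])
print("nest");T((581,221),[(-31,-20,26),(-31,-20,10),(-31,20,10),(31,-20,10),(31,-20,26),(-26.5,-20,48),(26.5,-20,48)])
```

```text
sink
(-21.5, -25, 54) top [440. 399.] side [182. 455.]
(-21.5, -25, 96) top [399. 374.] side [172. 261.]
(-21.5, 25, 96) top [159. 430.] side [ 95. 172.]
(21.5, -25, 96) top [355. 172.] side [378. 227.]
(21.5, -25, 54) top [398. 204.] side [384. 420.]
nest
(-31, -20, 26) top [454. 462.] side [136. 580.]
(-31, -20, 10) top [468. 470.] side [140. 651.]
(-31, 20, 10) top [290. 513.] side [ 80. 573.]
(31, -20, 10) top [410. 199.] side [427. 598.]
(31, -20, 26) top [395. 187.] side [425. 528.]
(-26.5, -20, 48) top [428. 430.] side [152. 477.]
(26.5, -20, 48) top [377. 191.] side [401. 434.]
```

Run:
```python
from m import *
im=cv2.imread("pics/top6.png");c=im[200:216,174:202].astype(int)
g=c.sum(2)//3; sat=c[:,:,2]-c[:,:,0]
print("cols 174..");
for r in range(16): print(200+r," ".join(f"{g[r,k]:3d}{'o' if sat[r,k]>50 else ' '}" for k in range(28)))
```

```text
cols 174..
200  78   89   92   91   80   65   50   41   35   33   29   24   24   24   22   23   25   29   34   38   37   36   32   33   35   42   48   55 
201  81   93   94   83   68   52   41   36   34   29   26   21   23   24   24   26   26   34   42   44   40   42   42   43   50   60   67   74 
202  96   95   83   70   54   44   38   36   29   27   24   25   31   43   46   47   57   70   78   74   61   62   65   65   67   74   79   82 
203  95   83   67   54   44   37   36   31   27   23   24   37   62   85   93   92  106  118  122  106   87   79   80   77   77   78   81   83 
204  76   64   52   41   36   33   31   27   25   25   31   61  100  126  132  132  140  147  145  129  105   90   86   82   80   78   81   83 
205  56   46   41   38   33   30   28   26   30   46   63   87  124  145  149  150  152  154  151  140  117   98   88   83   80   80   81   85 
206  41   37   36   32   30   25   25   29   52   86  107  120  139  151  153  152  153  150  145  136  118  101   89   84   81   78   81   88 
207  33   33   28   28   28   29   40   60   88  119  137  139  145  148  146  14
[... 513 characters left out ...]
  88   88   92  100  102  103  109  112o 104o  94o  89o  88o  93o  94o  88o  83o  87o  91o  88o  87o  86o  82   84   88   91 
212  92   88   89   82   72   70   76   78   84   93o  97o  96o  93o  85o  81o  87o  92o  90o  87o  87o  91o  90o  88o  87o  85   87   90   93 
213  90   86   87   77   62   57   59   65   76   83o  85o  87o  90o  88o  85o  86o  91o  90o  91o  91o  89o  86o  84o  85o  87   90   91   90 
214  94   91   88   75   61   56   55   60   70   77o  79o  85o  88o  89o  90o  91o  90o  86o  84o  83o  77o  73o  73   80   87   92   92   91 
215  99   96   84   68   58   57   58   57   60   68   80o  87o  87o  85o  83o  82o  78o  74o  69o  67   63   62   64   77   88   92   91   92
```

Request:
send_rows(
  commands=[
    [[0,0,2],0,30],
    [[0,0,4],0,30],
    [[0,0,6],0,30],
    [[0,0,8],0,30],
    [[0,0,10],0,30],
  ],
)

```text
t: 17.52
ee_pos: [580.7, 221.1, 52.8]
tool_rot: [0.62, 0.784, -0.0, -0.0]
ft_force: [0.7, -0.1, -0.7]
width: 0.578
```

Request:
send_rows(
  commands=[
    [[0,0,2],0,30],
    [[0,0,4],0,30],
    [[0,0,6],0,30],
    [[0,0,8],0,30],
    [[0,0,10],0,30],
  ],
)

```text
t: 18.15
ee_pos: [580.7, 221.0, 42.8]
tool_rot: [0.62, 0.784, -0.0, -0.0]
ft_force: [-0.6, 0.4, -1.4]
width: 0.571
```

Request:
send_rows(
  commands=[
    [[0,0,1.5],0,30],
    [[0,0,3],0,30],
    [[0,0,4.5],0,30],
    [[0,0,6],0,30],
    [[0,0,6],0,30],
  ],
)

```text
t: 18.77
ee_pos: [580.7, 221.0, 36.9]
tool_rot: [0.62, 0.784, -0.0, -0.0]
ft_force: [0.1, 0.3, -2.1]
width: 0.576
```

Run:
```python
from m import *
for n in("side",):
    im=ctrl.capture(n)[:,:,::-1].copy();cv2.imwrite(f"pics/{n}7.png",im)
crop("pics/side7.png",240,155,300,205,12,"pics/sd7.png")
s=ctrl.get_state();print(s["ee_pos"],s["tool_rot"],s["ft_force"],s["width"])
```

```text
[580.71962541 221.076665    36.93770724] [ 6.20410943e-01  7.84276902e-01 -2.73927810e-05 -4.38670398e-05] [ 0.44789892  0.66067924 -2.13024458] 0.5707245113287869
```

View pics/sd7.png

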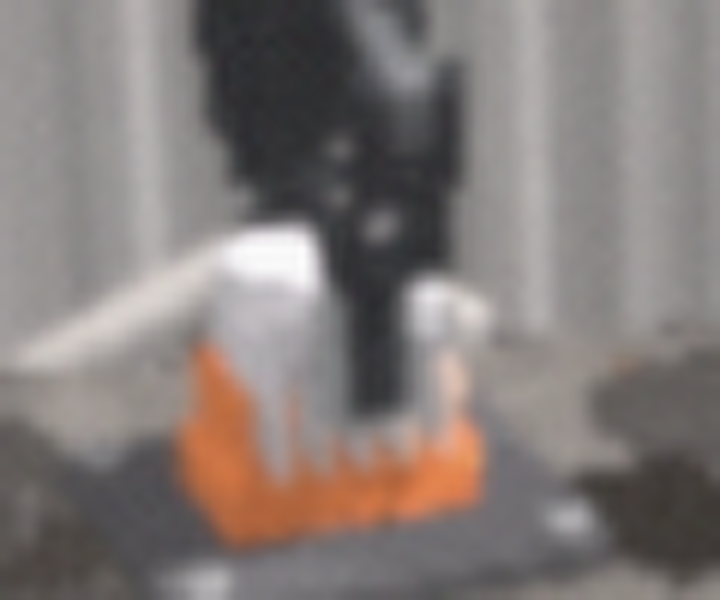

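Request:
send_rows(
  commands=[
    [[0,0,0.5],0,30],
    [[0,0,1],0,30],
    [[0,0,1.5],0,30],
    [[0,0,2],0,30],
    [[0,0,2],0,30],
  ],
)

```text
t: 19.45
ee_pos: [580.8, 221.0, 35.1]
tool_rot: [0.62, 0.784, 0.0, 0.0]
ft_force: [0.1, -0.7, 0.8]
width: 0.578
```

Request:
send_rows(
  commands=[
    [[0,0,0.3],0,30],
    [[0,0,0.6],0,30],
    [[0,0,0.6],0,30],
    [[0,0,0.6],0,30],
    [[0,0,0.6],0,30],
  ],
)

```text
t: 20.08
ee_pos: [580.8, 221.1, 35.1]
tool_rot: [0.62, 0.784, 0.0, 0.0]
ft_force: [-3.0, -0.4, 7.0]
width: 0.574
```

Request:
send_rows(
  commands=[
    [[0,0,-0.6],0,55],
    [[0,0,-0.6],0,65],
    [[0,0,-0.6],0,70],
    [[0,0,-0.6],0,70],
    [[0,0,-0.6],0,70],
  ],
)

```text
t: 20.7
ee_pos: [580.8, 221.1, 34.9]
tool_rot: [0.62, 0.784, -0.0, -0.0]
ft_force: [-0.5, 0.6, 0.4]
width: 0.822
```

Request:
send_rows(
  commands=[
    [[0,0,-15],0,70],
    [[0,0,-35],0,70],
    [[0,0,-60],0,70],
    [[0,0,-90],0,70],
    [[0,0,-120],0,70],
  ],
)

```text
t: 21.32
ee_pos: [580.7, 221.1, 157.2]
tool_rot: [0.62, 0.784, 0.0, 0.0]
ft_force: [0.1, -0.3, -0.7]
width: 0.817
```

Request:
send_rows(
  commands=[
    [[-40,-10,-10],0,70],
    [[-80,-20,-20],0,70],
    [[-120,-30,-30],0,70],
    [[-160,-40,-40],0,70],
    [[-200,-50,-50],0,70],
  ],
)

```text
t: 21.95
ee_pos: [577.9, 13.6, 206.6]
tool_rot: [0.62, 0.784, 0.0, 0.001]
ft_force: [0.9, 0.2, 0.3]
width: 0.82
```

Run:
```python
from m import *
for n in("top","side",):
    im=ctrl.capture(n)[:,:,::-1].copy();cv2.imwrite(f"pics/{n}8.png",im)
crop("pics/side8.png",240,155,300,205,12,"pics/sd8.png")
crop("pics/top8.png",160,175,220,235,10,"pics/td8.png")
```

```text
(no output)
```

View pics/sd8.png

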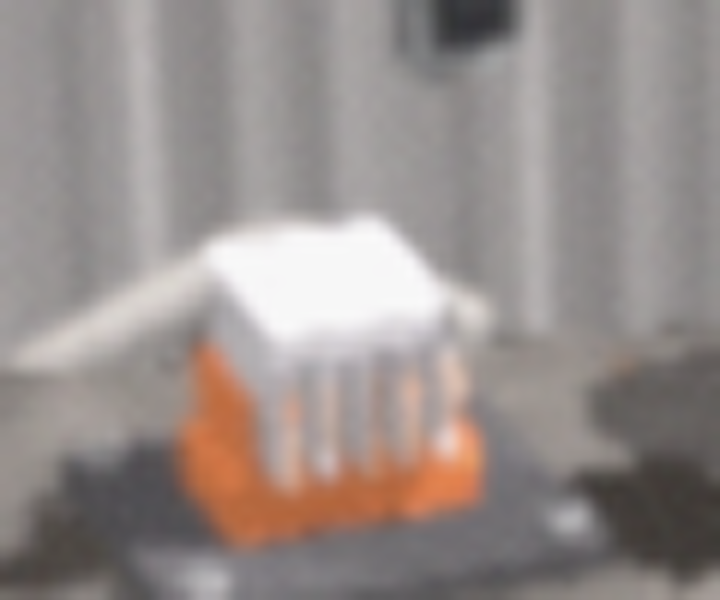

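View pics/td8.png

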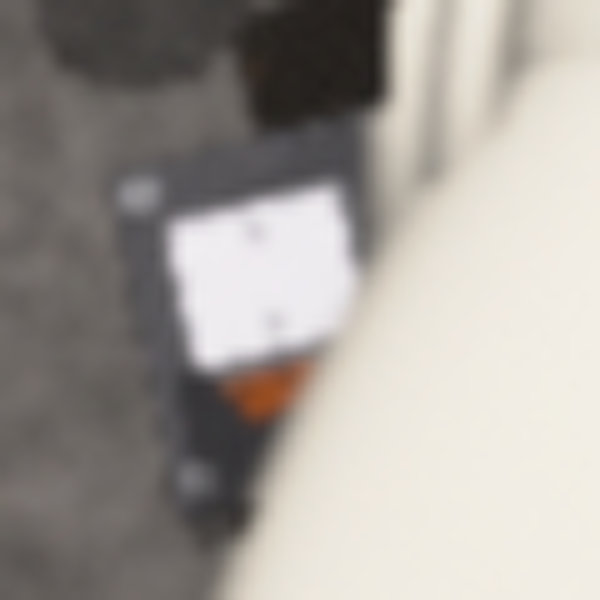

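View pics/top8.png

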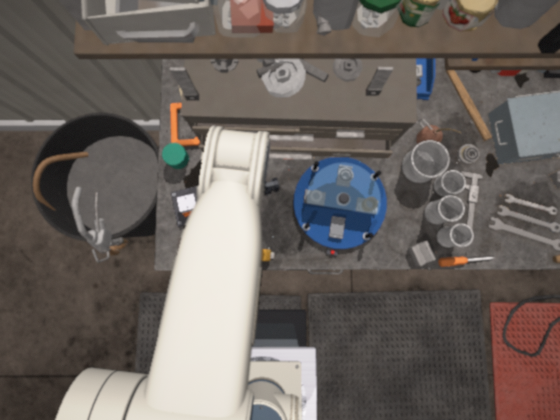

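Request:
send_rows(
  commands=[
    [[-30,0,0],0,70],
    [[-60,0,0],0,70],
    [[-90,0,0],0,70],
    [[-120,0,0],0,70],
    [[-120,0,0],0,70],
  ],
)

```text
t: 22.68
ee_pos: [606.0, -103.1, 205.3]
tool_rot: [0.621, 0.784, 0.0, 0.0]
ft_force: [0.4, -0.3, -0.1]
width: 0.813
```

Run:
```python
from m import *
im=ctrl.capture("top")[:,:,::-1].copy();cv2.imwrite("pics/top9.png",im)
crop("pics/top9.png",160,175,220,235,10,"pics/td9.png")
h=cv2.cvtColor(im,cv2.COLOR_BGR2HSV)
m=cv2.inRange(h,(0,0,160),(180,60,255));m[:185]=0;m[220:]=0;m[:,:172]=0;m[:,202:]=0
c=max(cv2.findContours(m,0,2)[0],key=cv2.contourArea);r=cv2.minAreaRect(c);B=cv2.boxPoints(r);print(r)
H=np.array([onz("top",*p,68)[:2] for p in B]);print("sink",H.mean(0))
for i in range(4): d=H[i]-H[i-1];print(np.hypot(*d),np.degrees(np.arctan2(d[1],d[0])))
mm=np.zeros(m.shape,np.uint8);cv2.drawContours(mm,[c],-1,255,-1);M=cv2.moments(mm,True);print(onz("top",M['m10']/M['m00'],M['m01']/M['m00'],68))
# screws: bright spots at z 14
g=h[:,:,2].astype(float)
S=[]
for u,v in [(174,194),(199.3,188),(205,216),(179.7,222.3)]:
    best=None
    u0,v0=int(u),int(v);w=g[v0-4:v0+5,u0-4:u0+5].copy();w-=np.percentile(w,70);w=w.clip(0)
    s=h[v0-4:v0+5,u0-4:u0+5,1];w[s>90]=0
    yy,xx=np.mgrid[v0-4:v0+5,u0-4:u0+5];S.append(((w*xx).sum()/w.sum(),(w*yy).sum()/w.sum()))
print(np.round(S,1));S=np.array([onz("top",*p,14)[:2] for p in S]);print(S,S.mean(0),[np.hypot(*(S[i]-S[i-1])) for i in range(4)])
```

```text
((186.20590209960938, 202.3235626220703), (14.794671058654785, 17.70509910583496), 75.96376037597656)
sink [580.88167574 217.94396205]
44.15133583759736 15.486444353312258
51.77233631608765 -75.87816021679485
44.21109385644028 -164.82696623395
51.53201751462669 104.04974858978386
[580.84376146 218.13111424  68.        ]
[[175.8 196.1]
 [199.2 187.6]
 [205.  216. ]
 [176.5 222.2]]
[[607.8445582  263.02674072]
 [634.08630906 191.45022883]
 [545.81618375 171.87714488]
 [527.13241743 258.32603428]] [578.71986711 221.17003718] [np.float64(80.84891037475103), np.float64(76.23533657719895), np.float64(90.41416171472072), np.float64(88.44486193783115)]
```

View pics/td9.png

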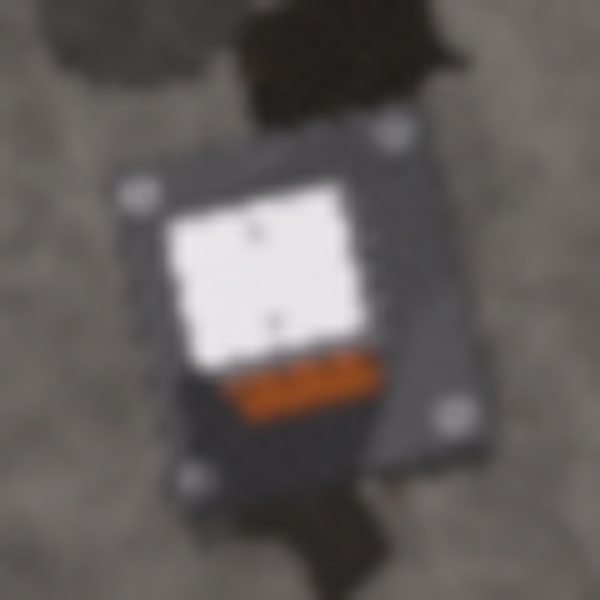

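Run:
```python
from m import *
f=lambda u,v,z:onz("top",160+u/10-.5,175+v/10-.5,z)
S=np.array([f(u,v,14) for u,v in [(140,195),(395,131),(456,415),(194,478)]]);n=S.mean(0);print("nest",n,[np.hypot(*(S[i]-S[i-1])[:2]) for i in range(4)])
C=np.array([f(u,v,68) for u,v in [(168,222),(338,182),(368,330),(200,372)]]);s=C.mean(0);print("sink",s,[np.hypot(*(C[i]-C[i-1])[:2]) for i in range(4)])
a=np.radians(13.3);X=np.array([np.cos(a),np.sin(a)]);Y=np.array([-np.sin(a),np.cos(a)])
d=(s-n)[:2];print("top: sink-nest local",d@X,d@Y)
# block bottom front edge
b=np.array([f(383,380,10),f(245,422,10)]);print("block front",b.mean(0),np.hypot(*(b[0]-b[1])[:2]),"center->",b.mean(0)[:2]+31*X)
g=lambda u,v,z:onz("side",240+u/12-.5,155+v/12-.5,z)
C=np.array([g(u,v,68) for u,v in [(207,250),(372,218),(447,300),(275,345)]]);s=C.mean(0);print("side sink",s,[np.hypot(*(C[i]-C[i-1])[:2]) for i in range(4)])
b=np.array([g(235,545,10),g(482,495,10)]);n2=b.mean(0)[:2]+20*Y;print("side nest from block",n2,np.hypot(*(b[0]-b[1])[:2]))
d=s[:2]-n2;print("side local",d@X,d@Y)
k=lambda u,v:onz("side",240+u/13-.5,170+v/13-.5,14)
q=np.array([k(114,290),k(617,362)]);print("side nest from screws",q.mean(0),k(227,437))
d=s[:2]-q.mean(0)[:2];print(d@X,d@Y)
```

```text
nest [580.34807486 221.24950171  14.        ] [np.float64(89.5779504566364), np.float64(80.52317326483322), np.float64(90.57332764590218), np.float64(81.78709112748446)]
sink [581.39863101 217.53452828  68.        ] [np.float64(45.73910721219844), np.float64(51.09307345692432), np.float64(45.08905681012068), np.float64(50.40034241985683)]
top: sink-nest local 0.16775039441676065 -3.8570138295877663
block front [550.84817997 215.90707145  10.        ] 43.9305327636565 center-> [581.01672502 223.0386133 ]
side sink [580.72865689 223.0905079   68.        ] [np.float64(59.36891968916585), np.float64(42.87858150289133), np.float64(53.650871794299036), np.float64(45.95736584738744)]
side nest from block [580.86615927 229.64897501] 63.51237983385012
side local -1.6425880438274982 -6.350929246550536
side nest from screws [580.89281984 224.65016348  14.        ] [546.90709353 174.33821454  14.        ]
-0.5185582690133048 -1.4800582243438916
```

Request:
send_rows(
  commands=[
    [[60,10,0],0,70],
    [[120,20,0],0,70],
    [[180,30,0],0,70],
    [[240,40,0],0,70],
    [[290,48,10],0,70],
  ],
)

```text
t: 23.35
ee_pos: [584.8, 195.0, 196.3]
tool_rot: [0.62, 0.785, 0.001, 0.001]
ft_force: [0.5, -0.5, 0.4]
width: 0.822
```

Request:
send_rows(
  commands=[
    [[30,2,20],0,70],
    [[30,2,40],0,70],
    [[30,2,60],0,70],
    [[30,2,80],0,70],
    [[30,2,100],0,70],
  ],
)

```text
t: 23.98
ee_pos: [579.9, 222.4, 95.0]
tool_rot: [0.62, 0.785, 0.0, 0.0]
ft_force: [0.6, -0.6, -0.3]
width: 0.816
```

Request:
send_rows(
  commands=[
    [[0,0,15],0,70],
    [[0,0,30],0,70],
    [[0,0,45],0,70],
    [[0,0,58],0,70],
    [[0,0,59],0,70],
  ],
)

```text
t: 24.6
ee_pos: [580.2, 220.9, 34.9]
tool_rot: [0.62, 0.784, -0.001, -0.001]
ft_force: [0.5, -0.3, 0.1]
width: 0.82
```

Request:
send_rows(
  commands=[
    [[0,0,0],0,30],
    [[0,0,0],0,30],
    [[0,0,0],0,30],
    [[0,0,0],0,30],
    [[0,0,0],0,30],
  ],
)

```text
t: 25.22
ee_pos: [581.1, 221.1, 36.6]
tool_rot: [0.62, 0.784, 0.0, 0.0]
ft_force: [-0.5, -0.4, 5.3]
width: 0.577
```

Request:
send_rows(
  commands=[
    [[0,0,-1],0,30],
    [[1,0,-1],0,30],
    [[2.2,0,-1],0,30],
    [[3.4,0,-1],0,30],
    [[3.4,0,-1],0,30],
  ],
)

```text
t: 25.85
ee_pos: [579.9, 224.5, 36.9]
tool_rot: [0.62, 0.784, -0.0, -0.0]
ft_force: [1.2, 0.4, -2.0]
width: 0.573
```

Request:
send_rows(
  commands=[
    [[0,0,0.5],0,30],
    [[0,0,1],0,30],
    [[0,0,1.5],0,30],
    [[0,0,1.5],0,30],
    [[0,0,1.5],0,30],
  ],
)

```text
t: 26.48
ee_pos: [580.0, 224.4, 36.5]
tool_rot: [0.62, 0.784, 0.0, 0.0]
ft_force: [-4.2, 0.4, 8.9]
width: 0.574
```

Request:
send_rows(
  commands=[
    [[0,0,-0.8],0,55],
    [[0,0,-0.8],0,65],
    [[0,0,-0.8],0,70],
    [[0,0,-0.8],0,70],
    [[0,0,-0.8],0,70],
  ],
)

```text
t: 27.1
ee_pos: [580.0, 224.3, 36.2]
tool_rot: [0.62, 0.784, -0.0, -0.0]
ft_force: [-0.8, -0.3, 0.2]
width: 0.819
```

Request:
send_rows(
  commands=[
    [[0,0,-15],0,70],
    [[0,0,-35],0,70],
    [[0,0,-60],0,70],
    [[0,0,-90],0,70],
    [[0,0,-120],0,70],
  ],
)

```text
t: 27.72
ee_pos: [579.9, 224.4, 158.4]
tool_rot: [0.62, 0.784, 0.0, 0.0]
ft_force: [0.7, -0.1, 0.0]
width: 0.816
```

Request:
send_rows(
  commands=[
    [[-60,-10,-10],0,70],
    [[-120,-20,-20],0,70],
    [[-180,-30,-30],0,70],
    [[-240,-40,-40],0,70],
    [[-300,-50,-50],0,70],
  ],
)

```text
t: 28.35
ee_pos: [600.2, -81.0, 208.0]
tool_rot: [0.62, 0.784, 0.0, 0.001]
ft_force: [0.7, 0.1, -0.4]
width: 0.822
```

Request:
send_rows(
  commands=[
    [[-10,0,0],0,70],
    [[-20,0,0],0,70],
    [[-20,0,0],0,70],
    [[-20,0,0],0,70],
    [[-20,0,0],0,70],
  ],
)

```text
t: 28.98
ee_pos: [604.9, -97.4, 206.3]
tool_rot: [0.62, 0.785, 0.0, -0.0]
ft_force: [0.2, 0.4, 0.4]
width: 0.822
```

Run:
```python
from m import *
for n in("top","side"):
    im=ctrl.capture(n)[:,:,::-1].copy();cv2.imwrite(f"pics/{n}10.png",im)
crop("pics/top10.png",160,175,220,235,10,"pics/td10.png")
crop("pics/side10.png",240,155,300,205,12,"pics/sd10.png")
for nm in("top9","top10"):
    im=cv2.imread(f"pics/{nm}.png")
    h=cv2.cvtColor(im,cv2.COLOR_BGR2HSV)
    m=cv2.inRange(h,(0,0,160),(180,60,255));m[:185]=0;m[220:]=0;m[:,:172]=0;m[:,202:]=0
    c=max(cv2.findContours(m,0,2)[0],key=cv2.contourArea)
    mm=np.zeros(m.shape,np.uint8);cv2.drawContours(mm,[c],-1,255,-1);M=cv2.moments(mm,True);s=onz("top",M['m10']/M['m00'],M['m01']/M['m00'],68)
    a=np.radians(13.3);X=np.array([np.cos(a),np.sin(a)]);Y=np.array([-np.sin(a),np.cos(a)])
    d=s[:2]-[580.35,221.1];print(nm,s,d@X,d@Y,cv2.minAreaRect(c))
```

```text
top9 [580.84376146 218.13111424  68.        ] -0.20247316367815354 -3.0028465937132807 ((186.20590209960938, 202.3235626220703), (14.794671058654785, 17.70509910583496), 75.96376037597656)
top10 [580.101103   221.15848399  68.        ] -0.22876707912414956 0.11417407350081221 ((185.02943420410156, 202.61767578125), (14.794671058654785, 17.70509910583496), 75.96376037597656)
```

View pics/td10.png

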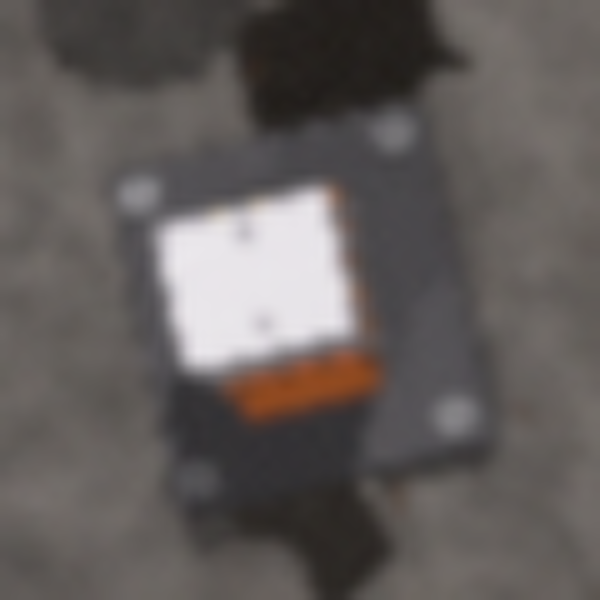

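View pics/sd10.png

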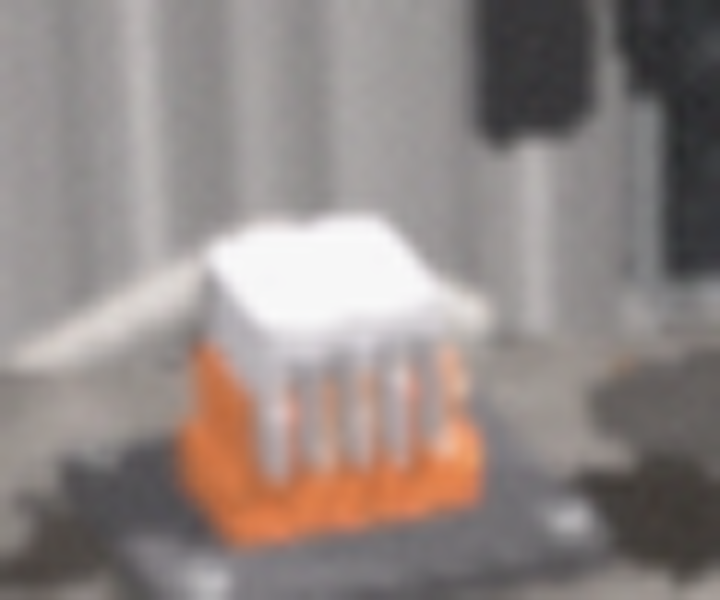

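View pics/side10.png

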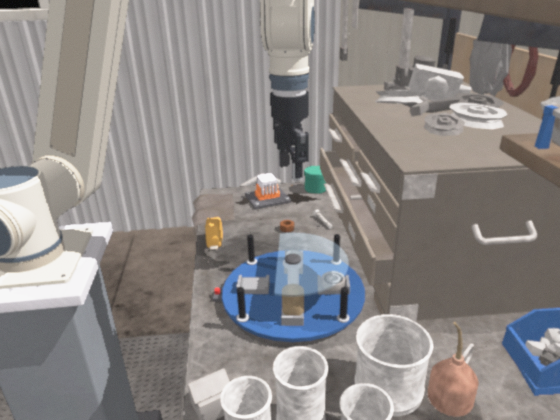

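Run:
```python
from m import *
a=np.radians(13.3);X=np.array([np.cos(a),np.sin(a),0]);Y=np.array([-np.sin(a),np.cos(a),0]);o=np.array([580.4,221.1,0])
P=lambda x,y,z:((proj("side",o+X*x+Y*y+[0,0,z])-[239.5,154.5])*12).round(0)
for e in(-25,-22,-28):print(e,P(-20,e,26)-P(-31,-20,10),P(20,e,26)-P(31,-20,10))
print("obs",(280-235,485-545),(437-482,455-497))
```

```text
-25 [ 48. -60.] [-38. -44.]
-22 [ 44. -65.] [-42. -49.]
-28 [ 52. -55.] [-33. -39.]
obs (45, -60) (-45, -42)
```

Run:
```python
from rig import ctrl
print(ctrl.hand_in())
```

```text
the job is handed in; nothing more can be done
None
```

I turned the carousel about 164° by one post, so the heat sink's pocket faces the red pointer. I then lifted the heat sink out and set it fins down in the orange comb nest. The job is handed in, at about 29 s of the 72 s allowed.

- **Turn:** the pocket ended at about 170.9°, against a pointer direction of 170.6°. The last pictures show the other three parts still in their pockets. The tape measure and the green tin look where they were, judged by eye only.
- **Correction after the first placing:** the top picture showed the heat sink 3–4 mm off centre along the fins. I gripped it again, lifted it 1 mm, slid it 3.4 mm along the comb and released it.
- **Last checks:** the top picture puts the heat sink 0.2 mm off across the fins and 0.1 mm off along them. The ends of its fins in the side picture fit a centred position. When I lowered it, the force rose at the height expected for the nest floor, both times.
- **Disagreements:** before the correction, the two cameras differed by several mm along the fins. I trusted the top camera because it compares heat sink and nest in one view. The forces were light throughout, at most about 25 N at the wrist while leading the post.

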